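# Shut down the stave-sample dryer and unload it

## Robot

A 7-joint arm with a two-finger parallel gripper is mounted at the origin on the work surface. World frame = base frame: x ahead of the robot, y to its left, z up, the work surface at z = 0. Lengths are in m, angles in rad, forces in N, time in s.
With the tool pointing down it reaches from about 0.425 to 0.875 m from the base axis. Payload 8.4 kg.
Tool frame: the origin (TCP) lies at the very end of the fingers, on their centre line; the grasp point (between the pads) lies behind it (env.grip_point_offset is the z of the grasp point in the tool frame, in m); z points along the fingers, y is the line along which they close (so a half turn about z gives the same grasp; the last joint's range is limited). The gripper opens to 87 mm and grips with 3 to 60 N. Pads are 19 mm wide; open, the fingers measure 117 mm over their backs; the gripper's body (75 mm by 190 mm) begins 51 mm behind the grasp point.
Start: joints at [1.148, 0.333, 0.04, 1.465, -0.013, 1.343, -0.059], TCP at [0.207, -0.616, 0.223] pointing down, gripper open.
Joint ranges: [-2.58, 2.58], [-0.38, 2.09], [-1.3, 1.39], [0.25, 2.4], [-1.5, 4.64], [0.08, 2.09], [-2.65, 2.65]. Speed limits (rad/s): [2.22, 2.22, 2.79, 2.79, 3.14, 3.14, 3.14].

## Interface

Orientations are given as a unit quaternion [x, y, z, w].
In Python, from workcell import observe, eyes, env gives the robot as it stands.
- The arm moves only by the tool arm_command, never from a script. Its argument "motion" is a list of rows, each a list of 6 numbers: the shift along the tool's x, y, z in mm, then the turn, a rotation vector about the tool's x, y, z in rad. A call has 1 to 8 rows; each row is the pose to reach, as a shift and turn from the pose commanded when the call began, along the tool's axes at that moment; what a row does not reach only later rows make up. A row lasts 1/8 s, in which the tool goes at most 62.5 mm and 10.7 degrees, less where a joint would pass 70% of its speed; a pose out of reach is approached as far as the arm can. A call with a gripper value outside its range is refused whole. "gripper" is the opening, from 0 (shut) to 1 (fully open), set as the call begins (left out, the last holds). The fingers move at their own pace and stop on an object; "grip_force" is the grip in N (left out, the last holds). Time passes only in rows, so rows that repeat a pose let the fingers close. It gives the time, the measured TCP pose, the force, the opening and the grip force at its end, in the units of the state.
- observe(): the state, without advancing time (a new reading comes with each control period).
- eyes.snapshot(name): name is "side" or "top"; returns the picture (480x640x3 uint8, red, green, blue); there is no depth.
- eyes.calibration(name): a dict with "K" (3x3 intrinsics, pixels), "R" (3x3) and "t" (3): a world point X has camera coordinates R X + t. Camera axes: x right, y down, z forward; pixel columns grow to the right and rows downward; lengths in m; the calibration is good to about 2 mm. A picture is of the moment at which its call begins. calibration takes no time and is no camera call.
- env.job_done(): hands the job in; it is judged then, once.
The state is a dict: "clock": time; "joint_pos": joint angles; "dq": joint speeds; "tau": joint torques, N m; "position": TCP position; "orientation": TCP orientation; "wrist_force": force on the tool from outside, world axes, zero at the start; "ft_torque": the same for the moment, N m; "finger_gap": finger opening in m; "gripper_force": force on a finger pad.
Only numpy, scipy, OpenCV 4.12 (cv2) and the standard library are available. Lean on these libraries where they do the work, as an engineer would, in place of code of your own. Each camera call takes 0.05 s, during which the arm holds its last target. There are 200 camera calls.

## Task

The drying run is over. First, with the lid still shut, turn the dryer's temperature down with the outer grey ring of the double knob until its white pointer stands at the blue dot, leaving the orange fan knob in its middle as it is set. Then raise the stiff lid to about 75 degrees from shut, just short of upright, and leave it standing there so the box airs; take out all the oak samples and lay them in the plywood tray, none on top of another, without disturbing the bottle, hammer and tape.

Things in the scene. Friction and masses are not known exactly. Their poses are not given: they have to be found in the camera images.
- dryer: bench-top sample dryer, grey sheet metal, fixed to the bench. Origin: on the bench under the chamber's centre; x points from its front (robot side) to its hinge side, z up. Chamber: outside 200 (x) x 336 (y) mm, x from -100 to 100, walls 12 mm thick, rim 95 mm above the bench. In front of it a console, x from -210 to -100, 336 wide, its black deck 55 mm above the bench
- ring_center (a point): on the upright axis of the double knob (dryer x -158, y -80 mm), half-way up its outer ring, 12.5 mm above the deck. The outer ring is a ribbed grey cylinder 58 mm across, from 1.5 to 23.5 mm above the deck, with a white pointer on its top and side. Free deck round the axis: 52 mm to the front edge, 58 mm to the chamber wall (40 mm higher than the deck), 88 mm to the side
- temp_ring (a joint): angle of the outer temperature ring, rad, growing clockwise seen from above, 0 to 4.71; at 0.785 its pointer stands at the blue dot. It starts between 2.0 and 3.3, so it is to be turned anticlockwise. It turns stiffly (0.08 N m), stays where left and does not carry the inner knob along
- fan_knob (a joint): angle of the orange inner fan knob (26 mm across, standing on top of the ring from 23.5 to 43.5 mm above the deck), rad, growing clockwise seen from above, 0 to 4.71; it turns very easily (0.012 N m) if touched, and must stay within about 15 degrees of how it was found
- fan_mark (a point): end of the white pointer on top of the inner fan knob, 12 mm from the axis, 44 mm above the deck; it shows whether the knob has been turned
- blue_dot (a point): the blue dot on the white dial round the double knob, on the deck, 39 mm from the knob's axis straight towards the dryer's +y
- chamber (a point): centre of the chamber's flat aluminium floor, 30 mm above the bench, 65 mm below the rim, inside 176 (x) x 312 (y) mm; the samples lie on it
- lid (a joint): opening angle of the lid, rad: 0 shut, 1.309 is 75 degrees, 1.57 upright, 1.85 its end. Stiff friction hinge along the dryer's y on the far side: it stays where left and takes about 7 N at the handle to raise
- lid_hinge (a point): middle of the lid's hinge line, which runs along the dryer's y, 99 mm above the bench, 100 mm behind the dryer's origin. The lid is a blue frame with a clear window, 200 x 336 x 14 mm, shut on the chamber's rim
- lid_handle (a point): middle of the lid's steel handle bar: a round bar 11 mm thick, 110 mm long along the dryer's y, standing 42 mm out from the lid's front edge in the plane of the lid on two arms at its ends, so free space all round the bar; 242 mm from the hinge line, 3 mm above it when shut (47 mm over the deck). It moves with the lid
- tray: open plywood tray, loose, 0.9 kg, outside 170 (x) x 310 (y) x 30 mm high, walls and floor 8 mm thick (floor's top 8 mm above its origin). Origin: centre of its underside; yaw tells its turn
- sample1_center (a point): oak stave offcut, a block 110 long (x) x 36 wide (y) x 22 thick (z) mm, 60 g, pale with a dark toasted top face; the point is its centre. At the start it lies flat on the chamber floor, long axis along the dryer's x within 0.1 rad, about 25 mm clear of what is beside it. Only three of the four samples are there in some runs
- sample2_center (a point): oak stave offcut, a block 110 long (x) x 36 wide (y) x 22 thick (z) mm, 60 g, pale with a dark toasted top face; the point is its centre. At the start it lies flat on the chamber floor, long axis along the dryer's x within 0.1 rad, about 25 mm clear of what is beside it. Only three of the four samples are there in some runs
- sample3_center (a point): oak stave offcut, a block 110 long (x) x 36 wide (y) x 22 thick (z) mm, 60 g, pale with a dark toasted top face; the point is its centre. At the start it lies flat on the chamber floor, long axis along the dryer's x within 0.1 rad, about 25 mm clear of what is beside it. Only three of the four samples are there in some runs
- sample4_center (a point): oak stave offcut, a block 110 long (x) x 36 wide (y) x 22 thick (z) mm, 60 g, pale with a dark toasted top face; the point is its centre. At the start it lies flat on the chamber floor, long axis along the dryer's x within 0.1 rad, about 25 mm clear of what is beside it. Only three of the four samples are there in some runs
- bottle: green glass bottle, 74 mm across, 230 mm high, origin at the centre of its foot; not to be disturbed
- hammer: hammer 260 mm long lying on the bench, origin under its middle; not to be disturbed
- tape: yellow roll of tape lying flat, 100 mm across, 48 mm high, origin at the centre of its underside; not to be disturbed

How it is judged:
On the way, in this order (a step that is already met when the one before it is completed fails the run):
1. with the lid still shut, the temperature ring stands at the blue dot (value of joint temp_ring between 0.655 and 0.915 rad and value of joint lid below 0.15 rad), for 0.2 s.
2. the lid stands at about 75 degrees (value of joint temp_ring between 0.655 and 0.915 rad and value of joint lid between 1.169 and 1.449 rad and velocity of joint lid below 0.05 rad/s), for 0.3 s.
At the end, for the whole second after the job is handed in: The outer ring's pointer is within 7 degrees of the blue dot, the lid stands at 75 degrees within 8, and every sample present lies level on the tray's floor (not on its rim or on another sample), at rest (value of joint temp_ring between 0.655 and 0.915 rad and value of joint lid between 1.169 and 1.449 rad and x of sample1_center in the frame of tray between -0.075 and 0.075 m and y of sample1_center in the frame of tray between -0.147 and 0.147 m and z of sample1_center in the frame of tray between 0 and 0.03 m and angle between sample1_center's own x axis and vertical between 1.451 and 1.691 rad and linear speed of each of sample1, sample2, sample3, sample4, tray below 0.02 m/s and x of sample2_center in the frame of tray between -0.075 and 0.075 m and y of sample2_center in the frame of tray between -0.147 and 0.147 m and z of sample2_center in the frame of tray between 0 and 0.03 m and angle between sample2_center's own x axis and vertical between 1.451 and 1.691 rad and x of sample3_center in the frame of tray between -0.075 and 0.075 m and y of sample3_center in the frame of tray between -0.147 and 0.147 m and z of sample3_center in the frame of tray between 0 and 0.03 m and angle between sample3_center's own x axis and vertical between 1.451 and 1.691 rad and x of sample4_center in the frame of tray between -0.075 and 0.075 m and y of sample4_center in the frame of tray between -0.147 and 0.147 m and z of sample4_center in the frame of tray between 0 and 0.03 m and angle between sample4_center's own x axis and vertical between 1.451 and 1.691 rad); the robot touches nothing.
It fails at once if the inner fan knob is turned by more than 15 degrees (distance of fan_mark from where it was at the start of the episode above 0.0032 m).
It fails at once if the bottle is disturbed (moved more than 30 mm) (distance of bottle from where it was at the start of the episode above 0.03 m).
It fails at once if the hammer is disturbed (moved more than 30 mm) (distance of hammer from where it was at the start of the episode above 0.03 m).
It fails at once if the tape is disturbed (moved more than 30 mm) (distance of tape from where it was at the start of the episode above 0.03 m).
Of sample1, sample2, sample3, sample4 only 3 to 4 are there at a start; the rules pass over those that are not, and their reading is None.
At some moment in a run one of tray may be knocked a few centimetres aside while the robot is not near it.
Once in a run the grip may slacken for a moment while it holds something.
It also fails if it takes over 210 s, if anything falls off the work surface, if the arm or the gripper's body presses on something with over 40 N, if the wrist force passes 120 N, or if a joint passes its speed limit or range.

## Working session

There is one attempt and no reset: what is moved stays moved. The work goes in short steps, Python scripts to look and compute and a tool call to move; the robot and the scene stay as the last step left them, time stands still between calls to the robot, and variables do not carry over. Pictures are saved under pics/ and viewed, at most 15 in all, crops included, and the job is handed in when it is done.

Besides the shell and the picture viewer there is one more tool, called after "Call:" as name(argument=value, ...), one argument or row to a line, values as JSON. arm_command: Moves the arm, as the interface text tells. Its arguments: {"type":"object","properties":{"motion":{"type":"array","items":{"type":"array","items":{"type":"number"}}},"gripper":{"type":"number"},"grip_force":{"type":"number"}},"required":["motion"]}

```bash
mkdir -p pics; ls; python3 - <<'E'
from workcell import observe, eyes, env
import cv2
for n in("top","side"):
    cv2.imwrite(f"pics/{n}0.png",eyes.snapshot(n)[:,:,::-1])
    c=eyes.calibration(n);print(n,c["K"].round(1).tolist(),c["R"].round(3).tolist(),c["t"].round(3).tolist())
s=observe();print({k:s[k] for k in("clock","position","orientation","finger_gap")},env.grip_point_offset)
E
```

```text
pics
top [[496.7, 0.0, 325.6], [0.0, 496.7, 232.9], [0.0, 0.0, 1.0]] [[0.011, -1.0, 0.017], [-0.99, -0.014, -0.141], [0.142, -0.015, -0.99]] [0.079, 0.641, 1.323]
side [[455.7, 0.0, 320.9], [0.0, 455.7, 242.1], [0.0, 0.0, 1.0]] [[-0.681, -0.732, -0.008], [-0.57, 0.537, -0.621], [0.459, -0.419, -0.783]] [0.503, 0.351, 0.822]
{'clock': 0.1, 'position': array([ 0.20661884, -0.61584035,  0.22174979]), 'orientation': array([ 9.86929861e-01,  1.61148726e-01, -1.63636967e-04, -7.14916461e-04]), 'finger_gap': 0.08646870512936913} -0.0187
```

View pics/top0.png

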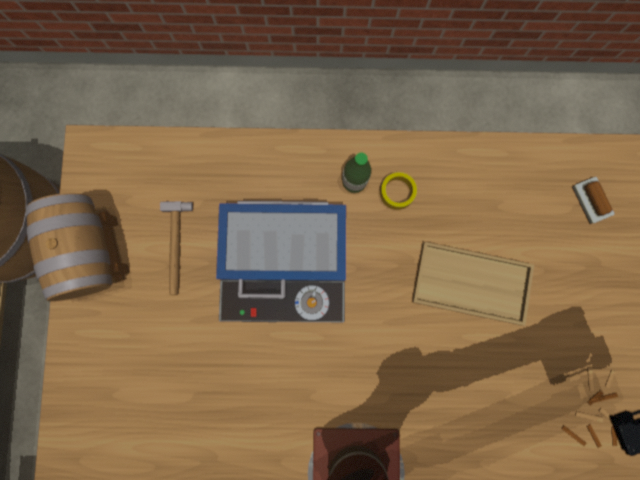

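View pics/side0.png

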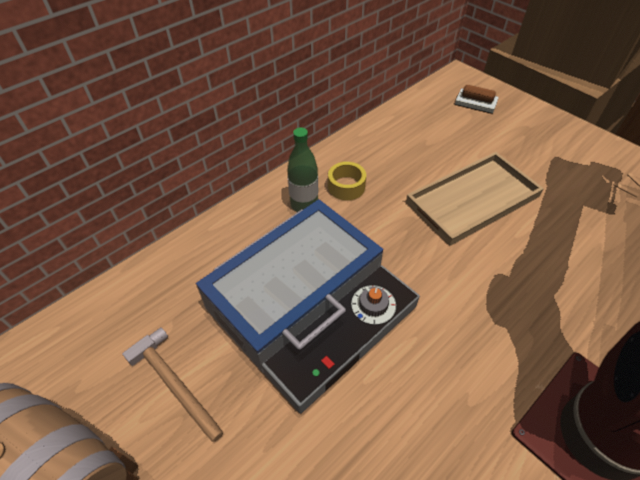

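```bash
cat > h.py <<'E'
from workcell import observe, eyes, env
import cv2, numpy as np
from scipy.spatial.transform import Rotation as Ro
def cast(n,uv,z):
    c=eyes.calibration(n);K,R,t=(np.array(c[k]) for k in("K","R","t"))
    uv=np.atleast_2d(uv).astype(float)
    d=np.c_[uv,np.ones(len(uv))]@np.linalg.inv(K).T@R
    o=-R.T@t
    return o+d*((z-o[2])/d[:,2])[:,None]
def proj(n,X):
    c=eyes.calibration(n);p=(np.array(c["R"])@np.atleast_2d(X).T).T+c["t"];p=p@np.array(c["K"]).T
    return p[:,:2]/p[:,2:]
def hsv(im): return cv2.cvtColor(im,cv2.COLOR_RGB2HSV)
def big(m):
    cs,_=cv2.findContours(m,cv2.RETR_EXTERNAL,cv2.CHAIN_APPROX_NONE);return max(cs,key=cv2.contourArea)
def rect(n,m,z):
    """min-area rectangle in the world plane z of the biggest blob"""
    w=cast(n,big(m)[:,0],z)[:,:2]
    (c,s,a)=cv2.minAreaRect((w*1000).astype(np.float32));return np.round(c,1),np.round(s,1),a
def move(p,yaw=None,rot=None):
    """tool-frame shift (mm) and rotation vector from current pose to world p, rot"""
    s=observe();R=Ro.from_quat(s["orientation"])
    d=R.inv().apply(np.array(p)-s["position"])*1000
    r=(R.inv()*rot).as_rotvec() if rot is not None else np.zeros(3)
    return d.round(1),r.round(4)
def down(yaw): # tool z down, tool y axis at heading: x axis at yaw
    return Ro.from_euler("z",yaw)*Ro.from_euler("x",np.pi)
E
cat > a.py <<'E'
from h import *
im={n:cv2.imread(f"pics/{n}0.png")[:,:,::-1].copy() for n in("top","side")}
for n in im:
    H=hsv(im[n])
    b=cv2.inRange(H,(105,120,60),(125,255,255))
    print(n,"lid",rect(n,b,0.109))
    o=cv2.inRange(H,(5,180,150),(18,255,255));
    u,v=proj(n,[[.45,-.0,.06]])[0]
    cs,_=cv2.findContours(o,cv2.RETR_EXTERNAL,cv2.CHAIN_APPROX_NONE)
    for c in cs:
        if 20<cv2.contourArea(c)<600:
            m=cv2.moments(c);p=(m["m10"]/m["m00"],m["m01"]/m["m00"]);print(" orange",np.round(p,1),cv2.contourArea(c),cast(n,p,.095).round(4))
    crop=im[n][280:326,285:340] if n=="top" else im[n][270:340,335:415]
    cv2.imwrite(f"pics/crop_{n}.png",cv2.resize(crop,None,fx=8,fy=8,interpolation=cv2.INTER_CUBIC)[:,:,::-1])
# tray corners from top image
print("tray",cast("top",[(424,242),(531,265),(523,322),(414,303)],.03).round(4).tolist())
print("consolefront",cast("top",[(219,321),(344,321)],.055).round(4).tolist(),"handle",cast("top",[(240,297),(284,297)],.102).round(4).tolist())
E
python3 a.py; python3 - <<'E'
import cv2,numpy as np
a=cv2.imread('pics/crop_top.png');b=cv2.imread('pics/crop_side.png')
a=cv2.resize(a,(395,330));b=cv2.resize(b,(400,350));o=np.zeros((350,800,3),np.uint8);o[:330,:395]=a;o[:,400:]=b;cv2.imwrite('pics/crops.png',o)
E
```

```text
top lid (array([606.9, 204. ]), array([195.2, 329.4]), 0.7031700015068054)
side lid (array([604.3, 205.1]), array([198.2, 333. ]), 0.5128655433654785)
 orange [374.8 294.3] 53.0 [[0.4475 0.1243 0.095 ]]
tray [[0.6208, -0.1874, 0.03], [0.5604, -0.4846, 0.03], [0.4041, -0.4552, 0.03], [0.4521, -0.1571, 0.03]]
consolefront [[0.3986, 0.3681, 0.055], [0.4022, 0.0357, 0.055]] handle [[0.462, 0.3075, 0.102], [0.4633, 0.194, 0.102]]
```

View pics/crops.png

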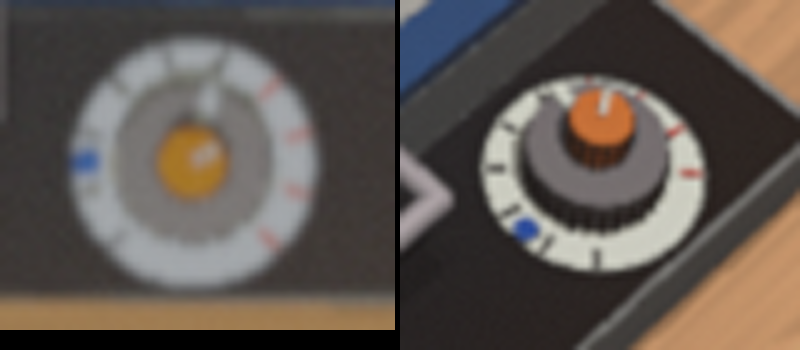

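The pictures show the dryer square to the robot with four samples under the window. The double knob is at about top px (312,302), and its ring pointer stands about 106° clockwise from the blue dot. The handle bar runs from about (240,297) to (284,297), and the tray is on the right.

```bash
python3 - <<'E'
from h import *
im=cv2.imread("pics/top0.png")[:,:,::-1].copy();H=hsv(im)
m=cv2.inRange(H,(0,0,110),(180,70,255));m[:285]=0;m[320:]=0;m[:,:290]=0;m[:,335:]=0
c=big(m);e=cv2.fitEllipse(cv2.convexHull(c));print("dial",e,cast("top",e[0],.0555).round(4))
K=np.array([.4477,.1235])
k=cast("top",[e[0]],.0555)[0];
H8=cast("top",[(285+210/7.18,280+100/7.18)],.0785)[0];b=cast("top",[(285+85/7.18,280+161/7.18)],.0555)[0]
a=lambda p:np.degrees(np.arctan2(p[1]-k[1],p[0]-k[0]));print("pointer",a(H8),"blue",a(b),H8[:2]-k[:2])
for p in([.5,-.3,.222],[.4477,.1235,.222],[.4477,.1235,.12],[.4477,.1235,.06]):print(p,move(p)[0])
E
```

```text
dial ((311.5874328613281, 302.3798522949219), (33.79448699951172, 34.57266616821289), 7.094912528991699) [[0.4505 0.1229 0.0555]]
pointer -17.4216755694688 blue 90.82636060082054 [ 0.02210643 -0.00693692]
[0.5, -0.3, 0.222] [ 378.6 -206.1    0. ]
[0.4477, 0.1235, 0.222] [ 4.637e+02 -6.243e+02  6.000e-01]
[0.4477, 0.1235, 0.12] [ 463.7 -624.1  102.6]
[0.4477, 0.1235, 0.06] [ 463.7 -624.   162.6]
```

Call:
arm_command(
  motion=[
    [54, -29, 0, 0, 0, 0],
    [108, -59, 0, 0, 0, 0],
    [162, -88, 0, 0, 0, 0],
    [216, -118, 0, 0, 0, 0],
    [270, -147, 0, 0, 0, 0],
    [324, -177, 0, 0, 0, 0],
    [378, -206, 0, 0, 0, 0],
    [378, -206, 0, 0, 0, 0],
  ],
  gripper=0.83,
)

```text
clock: 1.1
position: [0.5031, -0.2949, 0.2222]
orientation: [0.986, 0.166, 0.001, -0.001]
wrist_force: [-0.7, -0.3, -0.5]
finger_gap: 0.0722
gripper_force: 0.0
```

Call:
arm_command(
  motion=[
    [11, -52, 0, 0, 0, 0],
    [22, -104, 0, 0, 0, 0],
    [33, -157, 0, 0, 0, 0],
    [43, -209, 0, 0, 0, 0],
    [54, -261, 0, 0, 0, 0],
    [65, -314, 0, 0, 0, 0],
    [76, -366, 0, 0, 0, 0],
    [86, -418, 0, 0, 0, 0],
  ],
)

```text
clock: 2.1
position: [0.4477, 0.1237, 0.2225]
orientation: [0.987, 0.161, 0.0, 0.0]
wrist_force: [1.3, -0.3, -0.4]
finger_gap: 0.0724
gripper_force: 0.0
```

```bash
python3 - <<'E'
from h import *
s=observe();print(s["clock"],s["position"],s["joint_pos"].round(2),s["wrist_force"].round(2),s["finger_gap"])
R=Ro.from_quat(s["orientation"]);print(np.degrees(np.arctan2(*R.as_matrix()[1::-1,1])))
for z in(.2,.12,.06):print(z,move([.449,.1232,z])[0])
E
```

```text
2.1 [0.44774188 0.12367453 0.22251492] [ 0.26 -0.02 -0.61  1.87 -0.01  1.29 -1.59] [ 1.34 -0.26 -0.43] 0.07238415929029046
-71.51971824311319
0.2 [ 1.   0.8 22.5]
0.12 [  1.    0.8 102.5]
0.06 [  1.    0.8 162.5]
```

Call:
arm_command(
  motion=[
    [1, 1, 40, 0, 0, 0],
    [1, 1, 80, 0, 0, 0],
    [1, 1, 110, 0, 0, 0],
    [1, 1, 130, 0, 0, 0],
    [1, 1, 145, 0, 0, 0],
    [1, 1, 155, 0, 0, 0],
    [1, 1, 162, 0, 0, 0],
    [1, 1, 162, 0, 0, 0],
  ],
)

```text
clock: 3.1
position: [0.4494, 0.1224, 0.0605]
orientation: [0.987, 0.161, -0.0, -0.0]
wrist_force: [0.0, 0.7, 0.4]
finger_gap: 0.0721
gripper_force: 0.0
```

```bash
python3 - <<'E'
from h import *
n="side";im=eyes.snapshot(n);cv2.imwrite("pics/s1.png",cv2.resize(im[230:350,300:460],None,fx=4,fy=4)[:,:,::-1]);print(observe()["position"],observe()["wrist_force"])
E
```

```text
[0.44962145 0.12246943 0.06083393] [0.09915036 0.65412398 0.42061028]
```

View pics/s1.png

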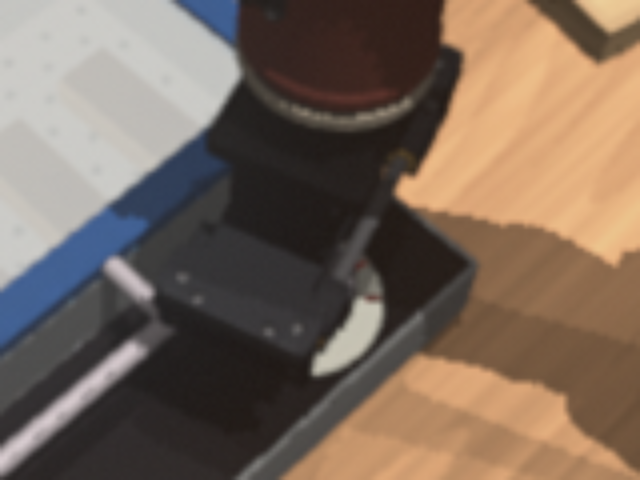

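The gripper straddles the ring with its body clear of the handle and lid. The forces are near zero, so I'll close it.

Call:
arm_command(
  motion=[
    [0, 0, 0, 0, 0, 0],
    [0, 0, 0, 0, 0, 0],
    [0, 0, 0, 0, 0, 0],
    [0, 0, 0, 0, 0, 0],
  ],
  gripper=0.5,
  grip_force=25,
)

```text
clock: 3.65
position: [0.4492, 0.1241, 0.061]
orientation: [0.987, 0.162, 0.0, -0.001]
wrist_force: [-2.9, 6.4, 1.2]
finger_gap: 0.0576
gripper_force: 25.0
```

Call:
arm_command(
  motion=[
    [0, -1, 0, 0, 0, -0.1],
    [0, -1, 0, 0, 0, -0.25],
    [0, -1, 0, 0, 0, -0.4],
    [0, -1, 0, 0, 0, -0.55],
    [0, -1, 0, 0, 0, -0.7],
    [0, -1, 0, 0, 0, -0.7],
  ],
)

```text
clock: 4.4
position: [0.4492, 0.1242, 0.061]
orientation: [0.872, 0.49, 0.0, -0.0]
wrist_force: [-2.5, 4.3, 3.5]
finger_gap: 0.0576
gripper_force: 25.0
```

Call:
arm_command(
  motion=[
    [0, 0, 0, 0, 0, -0.14],
    [0, 0, 0, 0, 0, -0.28],
    [0, 0, 0, 0, 0, -0.42],
    [0, 0, 0, 0, 0, -0.56],
    [0, 0, 0, 0, 0, -0.7],
    [0, 0, 0, 0, 0, -0.7],
  ],
)

```text
clock: 5.15
position: [0.4491, 0.1242, 0.061]
orientation: [0.652, 0.759, 0.0, -0.0]
wrist_force: [-3.5, 3.5, 4.7]
finger_gap: 0.0577
gripper_force: 25.0
```

Call:
arm_command(
  motion=[
    [0, 0, 0, 0, 0, 0],
    [0, 0, 0, 0, 0, 0],
    [0, 0, 0, 0, 0, 0],
    [0, 0, 0, 0, 0, 0],
  ],
  gripper=0.8,
)

```text
clock: 5.65
position: [0.4491, 0.1231, 0.0605]
orientation: [0.651, 0.759, -0.0, 0.0]
wrist_force: [0.1, 0.1, -0.1]
finger_gap: 0.0694
gripper_force: 0.0
```

Call:
arm_command(
  motion=[
    [0, 0, -20, 0, 0, 0],
    [0, 0, -60, 0, 0, 0],
    [0, 0, -110, 0, 0, 0],
    [0, 0, -150, 0, 0, 0],
    [0, 50, -150, 0, 0, 0],
    [0, 100, -150, 0, 0, 0],
    [0, 150, -150, 0, 0, 0],
    [0, 150, -150, 0, 0, 0],
  ],
)

```text
clock: 6.65
position: [0.5994, 0.1459, 0.2083]
orientation: [0.652, 0.758, -0.0, -0.002]
wrist_force: [-0.4, -0.8, -0.2]
finger_gap: 0.0697
gripper_force: 0.0
```

```bash
python3 - <<'E'
from h import *
t=eyes.snapshot("top");s=eyes.snapshot("side")
a=cv2.resize(t[280:326,285:340],(400,335),interpolation=2);b=cv2.resize(s[270:340,335:415],(400,350),interpolation=2)
o=np.zeros((350,800,3),np.uint8);o[:335,:400]=a;o[:,400:]=b;cv2.imwrite("pics/c2.png",o[:,:,::-1])
E
```

```text
(no output)
```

View pics/c2.png

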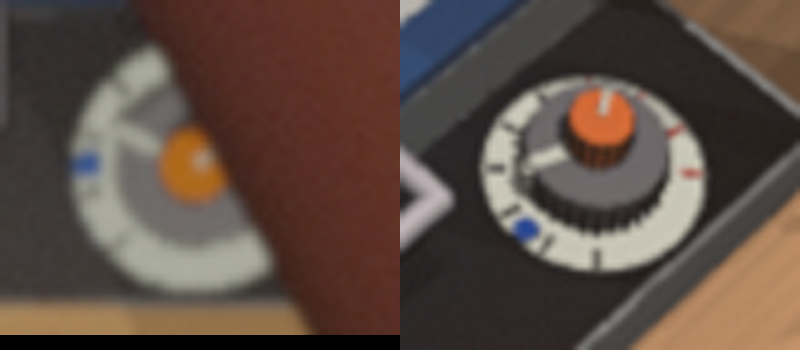

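The pointer now stands between up-left and the blue dot. In the top view its ends are at crop (118,128) and (155,148); in the side view they are at (130,168) and (163,155). Fan knob is unchanged.

```bash
python3 - <<'E'
from h import *
for n,q in(("top",[(285+118/7.27,280+128/7.27),(285+155/7.27,280+148/7.27)]),("side",[(335+130/5,270+168/5),(335+163/5,270+155/5)])):
    w=cast(n,q,.0785);d=w[0]-w[1];print(n,w[:,:2].round(4).tolist(),"dir",np.degrees(np.arctan2(d[1],d[0])),"from axis",np.degrees(np.arctan2(w[0,1]-.1237,w[0,0]-.449)))
s=observe()
print(np.degrees(np.arctan2(*Ro.from_quat(s["orientation"]).as_matrix()[1::-1,1])))
r=down(np.radians(98.7-45));
for z in(.205,.06):print(move([.449,.1237,z],rot=r))
E
```

```text
top [[0.4625, 0.1502], [0.4555, 0.1366]] dir 62.54369469435559 from axis 62.92210251506463
side [[0.4576, 0.1517], [0.4527, 0.1378]] dir 70.75302305243254 from axis 72.95709942901328
8.784407684749441
(array([   0. , -149.7,    5.1]), array([-2.000e-03, -3.000e-04,  7.869e-01]))
(array([-1.000e-01, -1.494e+02,  1.501e+02]), array([-2.000e-03, -3.000e-04,  7.869e-01]))
```

Call:
arm_command(
  motion=[
    [0, -40, 0, 0, 0, 0.16],
    [0, -80, 0, 0, 0, 0.32],
    [0, -120, 0, 0, 0, 0.48],
    [0, -149, 0, 0, 0, 0.64],
    [0, -149, 0, 0, 0, 0.785],
    [0, -149, 30, 0, 0, 0.785],
    [0, -149, 70, 0, 0, 0.785],
    [0, -149, 70, 0, 0, 0.785],
  ],
)

```text
clock: 7.75
position: [0.4475, 0.1227, 0.139]
orientation: [0.892, 0.452, -0.002, -0.0]
wrist_force: [-0.9, 0.8, 0.6]
finger_gap: 0.0698
gripper_force: 0.0
```

Call:
arm_command(
  motion=[
    [0, 0, 30, 0, 0, 0],
    [0, 0, 50, 0, 0, 0],
    [0, 0, 65, 0, 0, 0],
    [0, 0, 75, 0, 0, 0],
    [0, 0, 79, 0, 0, 0],
    [0, 0, 79, 0, 0, 0],
  ],
)

```text
clock: 8.5
position: [0.4503, 0.1235, 0.0618]
orientation: [0.892, 0.452, 0.0, 0.0]
wrist_force: [0.3, 0.3, -0.3]
finger_gap: 0.0697
gripper_force: 0.0
```

Call:
arm_command(
  motion=[
    [0, 0, 0, 0, 0, 0],
    [0, 0, 0, 0, 0, 0],
    [0, 0, 0, 0, 0, 0],
    [0, 0, 0, 0, 0, 0],
  ],
  gripper=0.5,
)

```text
clock: 9.0
position: [0.4493, 0.1244, 0.0618]
orientation: [0.892, 0.453, -0.0, -0.001]
wrist_force: [-5.3, 3.5, 4.4]
finger_gap: 0.0573
gripper_force: 25.0
```

Call:
arm_command(
  motion=[
    [0, 0, 0, 0, 0, -0.1],
    [0, 0, 0, 0, 0, -0.2],
    [0, 0, 0, 0, 0, -0.3],
    [0, 0, 0, 0, 0, -0.4],
    [0, 0, 0, 0, 0, -0.42],
    [0, 0, 0, 0, 0, -0.42],
  ],
)

```text
clock: 9.75
position: [0.4492, 0.1244, 0.0619]
orientation: [0.778, 0.629, -0.0, -0.001]
wrist_force: [-5.9, 2.7, 5.9]
finger_gap: 0.0574
gripper_force: 25.0
```

Call:
arm_command(
  motion=[
    [0, 0, 0, 0, 0, 0],
    [0, 0, 0, 0, 0, 0],
    [0, 0, 0, 0, 0, 0],
    [0, 0, 0, 0, 0, 0],
  ],
  gripper=0.8,
)

```text
clock: 10.25
position: [0.4502, 0.1233, 0.0616]
orientation: [0.778, 0.628, 0.0, 0.0]
wrist_force: [-0.2, 1.0, 0.1]
finger_gap: 0.0696
gripper_force: 0.0
```

Call:
arm_command(
  motion=[
    [0, 0, -20, 0, 0, 0],
    [0, 0, -60, 0, 0, 0],
    [0, 0, -110, 0, 0, 0],
    [0, 0, -150, 0, 0, 0],
    [-50, 11, -150, 0, 0, 0],
    [-100, 22, -150, 0, 0, 0],
    [-150, 33, -150, 0, 0, 0],
    [-205, 45, -150, 0, 0, 0],
  ],
)

```text
clock: 11.25
position: [0.4509, -0.0879, 0.2118]
orientation: [0.778, 0.629, 0.0, 0.0]
wrist_force: [0.9, -0.5, 0.1]
finger_gap: 0.0697
gripper_force: 0.0
```

```bash
python3 - <<'E'
from h import *
t=eyes.snapshot("top");s=eyes.snapshot("side")
a=cv2.resize(t[280:326,285:340],(400,335),interpolation=2);b=cv2.resize(s[270:340,335:415],(400,350),interpolation=2)
o=np.zeros((350,800,3),np.uint8);o[:335,:400]=a;o[:,400:]=b;cv2.imwrite("pics/c3.png",o[:,:,::-1])
E
```

```text
(no output)
```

View pics/c3.png

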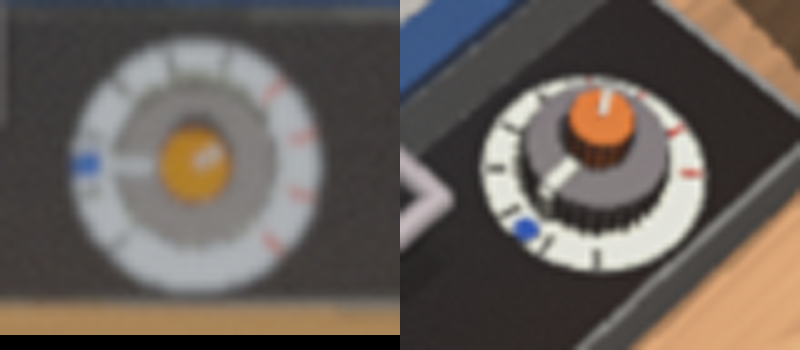

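```bash
python3 - <<'E'
from h import *
for n in("top","side"):
    im=eyes.snapshot(n);H=hsv(im);z=.0785
    u0,v0=proj(n,[[.449,.1237,z]])[0].astype(int)
    g=np.array([(u,v) for v in range(v0-30,v0+30) for u in range(u0-30,u0+30)])
    V=im.min(2)[g[:,1],g[:,0]].astype(float);w=cast(n,g,z)
    B=im[g[:,1],g[:,0]].astype(int);bl=(B[:,2]-B[:,0]>60)
    b=cast(n,g[bl],.0555).mean(0)
    for ax in([.449,.1237],[.4495,.123],[.448,.1237]):
        d=w[:,:2]-ax;r=np.hypot(*d.T);a=np.degrees(np.arctan2(d[:,1],d[:,0]))
        k=(r<.026)&(r>.017)&(abs(a-85)<40);th=np.median(V[k]);wt=np.clip(V-th-15,0,None)*k
        print(n,ax,"pointer",(wt*a).sum()/wt.sum(),"blue",np.degrees(np.arctan2(b[1]-ax[1],b[0]-ax[0])),th,V[k].max())
E
```

```text
top [0.449, 0.1237] pointer 86.82394318610191 blue 0.9659451573526653 128.0 158.0
top [0.4495, 0.123] pointer 88.21926524225036 blue 1.5247144936764123 128.0 158.0
top [0.448, 0.1237] pointer 84.02801241896265 blue 0.9529131128583787 127.5 158.0
side [0.449, 0.1237] pointer 91.13060561813516 blue -9.04645517387489 127.0 219.0
side [0.4495, 0.123] pointer 91.98487872731486 blue -8.612394720317097 127.0 220.0
side [0.448, 0.1237] pointer 88.01116400442716 blue -8.937206950200649 127.0 219.0
```

The ring pointer is within about 3° of the blue dot, and the fan knob is unmoved. Next is the lid handle; the first top view puts its middle at about (0.463, 0.25).

```bash
python3 - <<'E'
from h import *
n="top";im=eyes.snapshot(n)
s=eyes.snapshot("side");cv2.imwrite("pics/side_full.png",s[:,:,::-1])
# handle bar: bright greyish pixels over black deck in front of lid
H=hsv(im);m=cv2.inRange(H,(0,0,110),(180,70,255));m[:288]=0;m[:,:230]=0;m[:,292:]=0;m[318:]=0
ys,xs=np.nonzero(m);rows=[(r,(ys==r).sum(),xs[ys==r].min(),xs[ys==r].max()) for r in np.unique(ys)];print(rows)
print("side",cast("side",[(292,340),(335,308)],.102).round(4).tolist())
print(move([.463,.25,.2],rot=down(np.radians(90.6))))
E
```

```text
[(np.int64(288), np.int64(7), np.int64(239), np.int64(284)), (np.int64(289), np.int64(7), np.int64(239), np.int64(284)), (np.int64(290), np.int64(7), np.int64(239), np.int64(284)), (np.int64(291), np.int64(8), np.int64(238), np.int64(284)), (np.int64(292), np.int64(8), np.int64(238), np.int64(284)), (np.int64(293), np.int64(8), np.int64(238), np.int64(284)), (np.int64(294), np.int64(47), np.int64(238), np.int64(284)), (np.int64(295), np.int64(47), np.int64(238), np.int64(284)), (np.int64(296), np.int64(47), np.int64(238), np.int64(284)), (np.int64(297), np.int64(43), np.int64(239), np.int64(283)), (np.int64(298), np.int64(2), np.int64(280), np.int64(281))]
side [[0.4819, 0.31, 0.102], [0.4762, 0.2061, 0.102]]
(array([330.4, -58.4,  11.7]), array([-0.    , -0.0003, -0.2211]))
```

Call:
arm_command(
  motion=[
    [50, -8, 6, 0, 0, -0.05],
    [105, -17, 12, 0, 0, -0.1],
    [160, -26, 12, 0, 0, -0.15],
    [215, -36, 12, 0, 0, -0.2],
    [275, -46, 12, 0, 0, -0.221],
    [331, -56, 12, 0, 0, -0.221],
    [331, -56, 12, 0, 0, -0.221],
  ],
  gripper=0.42,
)

```text
clock: 12.42
position: [0.4634, 0.2557, 0.1999]
orientation: [0.7, 0.714, 0.001, -0.001]
wrist_force: [0.1, -0.8, -0.1]
finger_gap: 0.0367
gripper_force: 0.0
```

Call:
arm_command(
  motion=[
    [0, 0, 35, 0, 0, 0],
    [0, 0, 65, 0, 0, 0],
    [0, 0, 85, 0, 0, 0],
    [0, 0, 100, 0, 0, 0],
    [0, 0, 110, 0, 0, 0],
    [0, 0, 116, 0, 0, 0],
    [0, 0, 116, 0, 0, 0],
  ],
)

```text
clock: 13.3
position: [0.4659, 0.249, 0.0836]
orientation: [0.704, 0.71, 0.0, -0.0]
wrist_force: [-0.1, -0.2, 0.1]
finger_gap: 0.0366
gripper_force: 0.0
```

Call:
arm_command(
  motion=[
    [0, 0, 0, 0, 0, 0],
    [0, 0, 0, 0, 0, 0],
    [0, 0, 0, 0, 0, 0],
    [0, 0, 0, 0, 0, 0],
    [0, 0, 0, 0, 0, 0],
    [0, 0, 0, 0, 0, 0],
  ],
  gripper=0.02,
  grip_force=40,
)

```text
clock: 14.05
position: [0.4647, 0.249, 0.0836]
orientation: [0.704, 0.71, -0.001, -0.0]
wrist_force: [-6.0, -1.3, 4.8]
finger_gap: 0.0098
gripper_force: 40.0
```

Call:
arm_command(
  motion=[
    [0, 0, -12, 0, 0, 0],
    [0, 2, -31, 0, 0, 0],
    [0, 6, -54, 0, 0, 0],
    [0, 13, -77, 0, 0, 0],
    [0, 21, -99, 0, 0, 0],
    [0, 32, -121, 0, 0, 0],
    [0, 41, -135, 0, 0, 0],
    [0, 41, -135, 0, 0, 0],
  ],
)

```text
clock: 15.05
position: [0.5072, 0.249, 0.2207]
orientation: [0.704, 0.71, 0.0, 0.0]
wrist_force: [-4.1, -2.4, 4.4]
finger_gap: 0.0094
gripper_force: 40.0
```

Call:
arm_command(
  motion=[
    [0, 18, -23, 0, 0, 0],
    [0, 39, -44, 0, 0, 0],
    [0, 62, -63, 0, 0, 0],
    [0, 83, -76, 0, 0, 0],
    [0, 102, -86, 0, 0, 0],
    [0, 122, -93, 0, 0, 0],
    [0, 138, -98, 0, 0, 0],
    [0, 138, -98, 0, 0, 0],
  ],
)

```text
clock: 16.05
position: [0.6463, 0.2495, 0.3198]
orientation: [0.705, 0.71, 0.001, 0.001]
wrist_force: [0.3, -4.4, 11.1]
finger_gap: 0.0097
gripper_force: 40.0
```

```bash
python3 - <<'E'
from h import *
t=eyes.snapshot("top");s=eyes.snapshot("side")
o=np.hstack([t[80:430,180:480],s[130:480,160:460]]);cv2.imwrite("pics/lid.png",o[:,:,::-1]);p=observe();print(p["position"],p["wrist_force"])
E
```

```text
[0.64611444 0.24947748 0.31971664] [-0.03341689 -3.83155351  8.95345535]
```

View pics/lid.png

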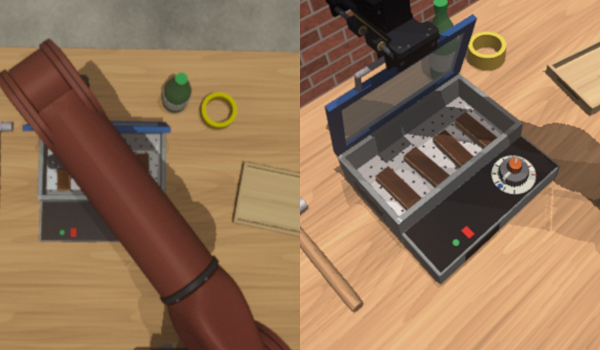

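The lid stands at about 75° with all four samples visible in the chamber and the ring pointer still at blue. I'll let go of the handle and back off.

Call:
arm_command(
  motion=[
    [0, 0, 0, 0, 0, 0],
    [0, 0, 0, 0, 0, 0],
    [0, 0, 0, 0, 0, 0],
    [0, 0, 0, 0, 0, 0],
  ],
  gripper=0.4,
)

```text
clock: 16.65
position: [0.6447, 0.2506, 0.3165]
orientation: [0.704, 0.71, -0.0, -0.0]
wrist_force: [-0.2, 0.1, -0.4]
finger_gap: 0.0338
gripper_force: 0.0
```

Call:
arm_command(
  motion=[
    [0, 0, -15, 0, 0, 0],
    [0, 0, -40, 0, 0, 0],
    [0, 0, -80, 0, 0, 0],
    [0, -30, -100, 0, 0, 0],
    [-40, -70, -100, 0, 0, 0],
    [-95, -100, -100, 0, 0, 0],
    [-150, -125, -100, 0, 0, 0],
    [-205, -140, -100, 0, 0, 0],
  ],
)

```text
clock: 17.65
position: [0.5055, 0.0433, 0.418]
orientation: [0.704, 0.711, 0.0, 0.001]
wrist_force: [1.0, -0.5, 0.7]
finger_gap: 0.0349
gripper_force: 0.0
```

Call:
arm_command(
  motion=[
    [-50, 0, 0, 0, 0, 0],
    [-110, 0, 0, 0, 0, 0],
    [-170, 0, 0, 0, 0, 0],
    [-230, 0, 30, 0, 0, 0],
    [-290, 0, 60, 0, 0, 0],
    [-290, 0, 60, 0, 0, 0],
  ],
)

```text
clock: 18.4
position: [0.5076, -0.2501, 0.3547]
orientation: [0.706, 0.708, -0.001, -0.001]
wrist_force: [-0.1, 0.8, 0.3]
finger_gap: 0.0352
gripper_force: 0.0
```

```bash
python3 - <<'E'
from h import *
t=eyes.snapshot("top");s=eyes.snapshot("side");cv2.imwrite("pics/top4.png",t[:,:,::-1]);cv2.imwrite("pics/side4.png",s[:,:,::-1])
o=np.hstack([t[120:420,200:600],s[130:430,160:560]]);cv2.imwrite("pics/v4.png",o[:,:,::-1]);p=observe();print(p["position"],p["clock"])
E
```

```text
[ 0.50911263 -0.24635996  0.35661513] 18.5
```

View pics/v4.png

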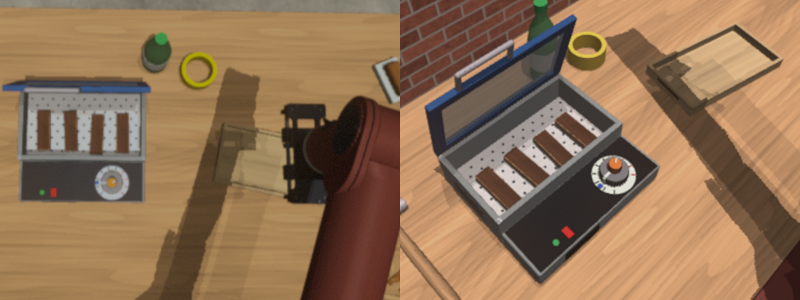

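```bash
cat > samp.py <<'E'
from h import *
def samples(im):
    H=hsv(im);m=cv2.inRange(H,(0,90,30),(16,255,130))
    box=proj("top",[[.70,.36,.05],[.52,.05,.05]]).astype(int)
    k=np.zeros_like(m);k[box[0,1]:box[1,1],box[0,0]:box[1,0]]=255;m&=k
    out=[]
    for c in cv2.findContours(m,cv2.RETR_EXTERNAL,cv2.CHAIN_APPROX_NONE)[0]:
        if cv2.contourArea(c)<150:continue
        w=cast("top",c[:,0],.052)[:,:2]*1000;(ce,sz,a)=cv2.minAreaRect(w.astype(np.float32))
        b=cv2.boxPoints((ce,sz,a));e=[b[1]-b[0],b[2]-b[1]];e=max(e,key=np.linalg.norm);e=e*np.sign(e[0])
        out.append((np.round(ce,1).tolist(),np.round(sz,1).tolist(),round(float(np.arctan2(e[1],e[0])),3)))
    return sorted(out,key=lambda o:o[0][1])
if __name__=="__main__":
    im=cv2.imread("pics/top4.png")[:,:,::-1].copy()
    for o in samples(im):print(o)
    for n in("top","side"):
        uv=proj(n,[[.7065-.242*np.cos(t),y,.099+.242*np.sin(t)] for t in np.radians([65,70,75,80,85]) for y in(.194,.306)])
        print(n,uv.round(0).tolist())
E
python3 samp.py
```

```text
([584.3, 98.0], [104.0, 29.8], 0.011)
([580.8, 165.6], [31.6, 105.0], -0.041)
([589.1, 238.2], [106.9, 32.7], 0.029)
([588.5, 310.3], [106.8, 30.0], 0.033)
top [[279.0, 231.0], [228.0, 230.0], [279.0, 222.0], [228.0, 221.0], [279.0, 212.0], [227.0, 211.0], [279.0, 202.0], [227.0, 202.0], [279.0, 193.0], [228.0, 192.0]]
side [[289.0, 190.0], [236.0, 225.0], [282.0, 181.0], [228.0, 215.0], [274.0, 172.0], [220.0, 205.0], [266.0, 164.0], [212.0, 197.0], [258.0, 157.0], [204.0, 189.0]]
```

```bash
cat > go.py <<'E'
from h import *
import sys
T=.175
def tgt(yaw): return down(yaw)*Ro.from_euler("y",T)
if __name__=="__main__":
    x,y,z,yaw=map(float,sys.argv[1:5]);s=observe()
    d,r=move([x,y,z],rot=tgt(yaw));print("clock",round(s["clock"],1),"gap",round(s["finger_gap"],4),"q",s["joint_pos"].round(2),"shift",d,"rot",r)
E
python3 go.py .575 .098 .2 .011
```

```text
clock 18.5 gap 0.0347 q [ 0.9   0.17 -0.61  1.42  0.1   1.58  0.3 ] shift [343.7  68.5 156.9] rot [-0.1381  0.1373  1.5629]
```

Call:
arm_command(
  motion=[
    [40, 8, 15, -0.015, 0.015, 0.172],
    [80, 16, 30, -0.03, 0.03, 0.344],
    [120, 24, 45, -0.045, 0.045, 0.516],
    [160, 32, 60, -0.06, 0.06, 0.688],
    [200, 40, 80, -0.075, 0.075, 0.86],
    [240, 48, 100, -0.09, 0.09, 1.032],
    [280, 58, 110, -0.106, 0.106, 1.2],
    [320, 66, 120, -0.121, 0.121, 1.37],
  ],
  gripper=0.52,
)

```text
clock: 19.5
position: [0.5724, 0.0781, 0.2384]
orientation: [0.991, 0.103, 0.08, -0.0]
wrist_force: [1.4, -0.7, 0.3]
finger_gap: 0.0454
gripper_force: 0.0
```

```bash
python3 go.py .575 .098 .2 .011
```

```text
clock 19.5 gap 0.0454 q [ 0.5   0.12 -0.77  1.73  0.12  1.16 -1.67] shift [  0.4 -19.6  38.6] rot [-0.017   0.0134  0.1945]
```

Call:
arm_command(
  motion=[
    [0, -10, 20, -0.008, 0.007, 0.1],
    [0, -20, 39, -0.017, 0.013, 0.194],
    [0, -20, 39, -0.017, 0.013, 0.194],
  ],
)

```text
clock: 19.88
position: [0.5733, 0.0976, 0.1983]
orientation: [0.996, 0.01, 0.085, -0.001]
wrist_force: [-0.1, -0.6, 0.1]
finger_gap: 0.0454
gripper_force: 0.0
```

```bash
python3 go.py .575 .098 .12 .011;python3 go.py .575 .098 .041 .011
```

```text
clock 19.9 gap 0.0454 q [ 0.44  0.15 -0.77  1.79  0.18  1.08 -1.94] shift [-11.6  -0.4  77.5] rot [-0.0009  0.0039  0.0083]
clock 19.9 gap 0.0454 q [ 0.44  0.15 -0.77  1.79  0.18  1.08 -1.94] shift [-25.1  -0.5 155.3] rot [-0.0009  0.0039  0.0083]
```

Call:
arm_command(
  motion=[
    [-6, 0, 40, 0, 0, 0.008],
    [-13, 0, 80, 0, 0, 0.008],
    [-18, 0, 112, 0, 0, 0.008],
    [-22, 0, 135, 0, 0, 0.008],
    [-24, 0, 148, 0, 0, 0.008],
    [-25, 0, 155, 0, 0, 0.008],
    [-25, 0, 155, 0, 0, 0.008],
  ],
)

```text
clock: 20.75
position: [0.5765, 0.0945, 0.0415]
orientation: [0.996, 0.003, 0.086, -0.001]
wrist_force: [0.5, -0.3, 0.3]
finger_gap: 0.0453
gripper_force: 0.0
```

```bash
python3 - <<'E'
from h import *
t=eyes.snapshot("top");s=eyes.snapshot("side")
o=np.hstack([t[180:330,200:400],s[200:350,230:430]]);cv2.imwrite("pics/g1.png",cv2.resize(o,None,fx=2,fy=2)[:,:,::-1]);print(observe()["wrist_force"])
E
```

```text
[ 1.21864888 -0.84034814  0.11196937]
```

View pics/g1.png

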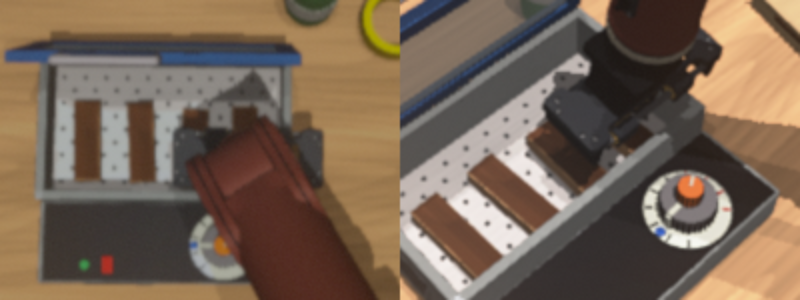

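No contact, and the fingers are in around the rightmost sample. Closing and lifting.

Call:
arm_command(
  motion=[
    [0, 0, 0, 0, 0, 0],
    [0, 0, 0, 0, 0, 0],
    [0, 0, 0, 0, 0, 0],
    [0, 0, 0, 0, 0, 0],
    [0, 0, 0, 0, 0, 0],
  ],
  gripper=0.3,
  grip_force=25,
)

```text
clock: 21.48
position: [0.5765, 0.0945, 0.0415]
orientation: [0.996, 0.003, 0.086, -0.001]
wrist_force: [-2.0, -0.0, 7.2]
finger_gap: 0.0358
gripper_force: 25.0
```

Call:
arm_command(
  motion=[
    [3, 0, -15, 0, 0, 0],
    [8, 0, -45, 0, 0, 0],
    [16, 0, -90, 0, 0, 0],
    [24, 0, -135, 0, 0, 0],
    [28, 0, -160, 0, 0, 0],
    [28, 0, -160, 0, 0, 0],
  ],
)

```text
clock: 22.22
position: [0.5775, 0.0947, 0.2062]
orientation: [0.996, 0.003, 0.088, -0.001]
wrist_force: [0.6, -0.4, -0.5]
finger_gap: 0.0357
gripper_force: 25.0
```

```bash
python3 - <<'E'
from h import *
t=eyes.snapshot("top");cv2.imwrite("pics/top5.png",t[:,:,::-1])
H=hsv(t);o=t[220:340,400:560]
# tray: floor pixels, light wood. print corner candidates from gradient-free view
cv2.imwrite("pics/tray5.png",cv2.resize(o,None,fx=4,fy=4,interpolation=2)[:,:,::-1]);print(observe()["finger_gap"])
E
python3 go.py .5 -.3 .2 -.18
```

```text
0.03591290410576433
clock 22.3 gap 0.0359 q [ 0.45  0.15 -0.77  1.78  0.18  1.09 -1.95] shift [-78.6 393.9  -9.5] rot [-0.0326  0.0019  0.1832]
```

View pics/tray5.png

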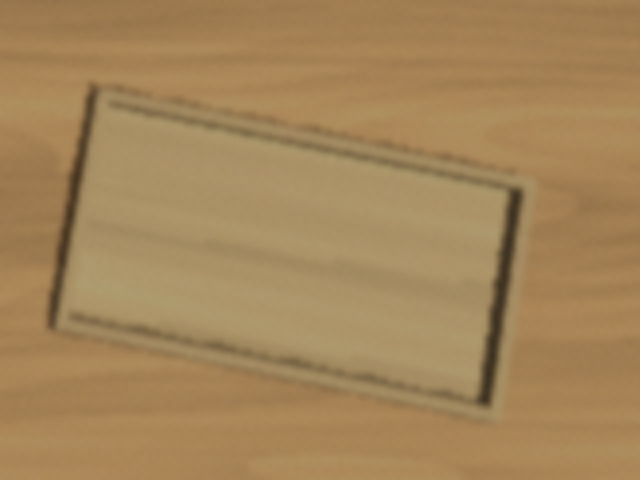

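The tray's rim corners are at crop (99,88), (537,180), (498,418) and (58,328). The sample is held with a 35.9 mm gap.

```bash
cat > tray.py <<'E'
from h import *
def tray(q): # four full-image rim corner pixels TL TR BR BL -> centre, yaw
    w=cast("top",np.array(q),.03)[:,:2];c=w.mean(0);e=(w[0]-w[1])+(w[3]-w[2]);return c,np.arctan2(e[1],e[0])-np.pi/2,[np.linalg.norm(w[0]-w[1]),np.linalg.norm(w[1]-w[2]),np.linalg.norm(w[2]-w[3]),np.linalg.norm(w[3]-w[0])]
if __name__=="__main__":
    q=np.array([(99,88),(537,180),(498,418),(58,328)])/4+[400,220]
    c,y,l=tray(q);print(c.round(4),round(y,3),np.round(l,3))
    R=np.array([[np.cos(y),-np.sin(y)],[np.sin(y),np.cos(y)]])
    for s in(-.093,-.031,.031,.093):print(s,(c+R@[-.009,s]).round(4))
E
python3 tray.py
```

```text
[ 0.5084 -0.3252] -0.192 [0.31  0.167 0.306 0.169]
-0.093 [ 0.4818 -0.4148]
-0.031 [ 0.4936 -0.3539]
0.031 [ 0.5055 -0.293 ]
0.093 [ 0.5173 -0.2322]
```

```bash
python3 go.py .482 -.415 .19 -.192
```

```text
clock 22.3 gap 0.0359 q [ 0.45  0.15 -0.77  1.78  0.18  1.09 -1.95] shift [-98.7 508.8  -2.9] rot [-0.0347  0.0019  0.1951]
```

Call:
arm_command(
  motion=[
    [-10, 50, 0, -0.003, 0, 0.02],
    [-20, 105, 0, -0.007, 0, 0.04],
    [-31, 160, 0, -0.01, 0, 0.06],
    [-42, 215, 0, -0.014, 0, 0.08],
    [-52, 270, 0, -0.018, 0, 0.1],
    [-63, 325, 0, -0.022, 0, 0.12],
    [-74, 380, 0, -0.026, 0, 0.15],
    [-85, 435, -3, -0.03, 0, 0.17],
  ],
)

```text
clock: 23.28
position: [0.4934, -0.3423, 0.1897]
orientation: [0.993, -0.083, 0.084, 0.006]
wrist_force: [0.6, -0.4, -0.1]
finger_gap: 0.0357
gripper_force: 25.0
```

```bash
python3 go.py .482 -.415 .15 -.192;python3 go.py .482 -.415 .022 -.192
```

```text
clock 23.3 gap 0.0357 q [ 0.96  0.17 -0.42  1.76  0.01  1.07 -1.2 ] shift [-5.8 73.6 39.2] rot [-0.0056  0.006   0.0244]
clock 23.3 gap 0.0357 q [ 0.96  0.17 -0.42  1.76  0.01  1.07 -1.2 ] shift [-27.4  73.8 165.4] rot [-0.0056  0.006   0.0244]
```

Call:
arm_command(
  motion=[
    [-3, 37, 20, 0, 0, 0.012],
    [-6, 74, 39, -0.005, 0.005, 0.024],
    [-13, 74, 80, -0.005, 0.005, 0.024],
    [-19, 74, 115, -0.005, 0.005, 0.024],
    [-24, 74, 145, -0.005, 0.005, 0.024],
    [-26, 74, 158, -0.005, 0.005, 0.024],
    [-27, 74, 165, -0.005, 0.005, 0.024],
    [-27, 74, 165, -0.005, 0.005, 0.024],
  ],
)

```text
clock: 24.28
position: [0.4843, -0.4145, 0.0246]
orientation: [0.992, -0.095, 0.088, 0.009]
wrist_force: [-0.2, 0.5, -0.2]
finger_gap: 0.0357
gripper_force: 25.0
```

Call:
arm_command(
  motion=[
    [0, 0, 2, 0, 0, 0],
    [0, 0, 4, 0, 0, 0],
    [0, 0, 4, 0, 0, 0],
  ],
)

```text
clock: 24.65
position: [0.4848, -0.4147, 0.0206]
orientation: [0.992, -0.095, 0.088, 0.009]
wrist_force: [-0.3, -0.7, -0.3]
finger_gap: 0.0354
gripper_force: 25.0
```

Call:
arm_command(
  motion=[
    [0, 0, 0, 0, 0, 0],
    [0, 0, 0, 0, 0, 0],
    [0, 0, 0, 0, 0, 0],
    [0, 0, 0, 0, 0, 0],
  ],
  gripper=0.53,
)

```text
clock: 25.15
position: [0.4848, -0.4146, 0.0204]
orientation: [0.992, -0.095, 0.088, 0.009]
wrist_force: [-0.4, 0.1, 0.5]
finger_gap: 0.0462
gripper_force: 0.0
```

Call:
arm_command(
  motion=[
    [3, 0, -15, 0, 0, 0],
    [8, 0, -45, 0, 0, 0],
    [16, 0, -90, 0, 0, 0],
    [24, 0, -135, 0, 0, 0],
    [31, 0, -180, 0, 0, 0],
    [31, 0, -180, 0, 0, 0],
  ],
)

```text
clock: 25.9
position: [0.4857, -0.4156, 0.209]
orientation: [0.991, -0.095, 0.091, 0.011]
wrist_force: [-1.1, 0.9, -0.5]
finger_gap: 0.0457
gripper_force: 0.0
```

```bash
python3 go.py .572 .1656 .2 -.035
```

```text
clock 25.9 gap 0.0457 q [ 1.02  0.23 -0.38  1.65  0.01  1.11 -1.12] shift [ -26.2 -587.     1.1] rot [ 0.0331 -0.0081 -0.1524]
```

Call:
arm_command(
  motion=[
    [-3, -58, 0, 0.003, -0.001, -0.015],
    [-5, -118, 0, 0.006, -0.002, -0.03],
    [-8, -178, 0, 0.01, -0.003, -0.045],
    [-10, -238, 0, 0.013, -0.004, -0.06],
    [-13, -298, 0, 0.016, -0.004, -0.08],
    [-16, -358, 0, 0.02, -0.005, -0.095],
    [-18, -418, 0, 0.023, -0.006, -0.11],
    [-21, -475, 0, 0.027, -0.006, -0.125],
  ],
)

```text
clock: 26.9
position: [0.5533, 0.058, 0.1992]
orientation: [0.996, -0.031, 0.085, 0.001]
wrist_force: [2.0, -0.6, -1.3]
finger_gap: 0.0461
gripper_force: 0.0
```

```bash
python3 - <<'E'
from samp import *
im=eyes.snapshot("top");cv2.imwrite("pics/top6.png",im[:,:,::-1])
for o in samples(im):print(o)
E
python3 go.py .572 .1656 .12 -.035;python3 go.py .572 .1656 .041 -.035
```

```text
([559.7, 84.1], [71.0, 57.0], 0.008)
([580.7, 166.1], [31.5, 105.4], -0.047)
([588.9, 237.3], [107.2, 33.4], 0.061)
([588.5, 310.3], [106.8, 30.0], 0.033)
clock 26.9 gap 0.0461 q [ 0.53  0.09 -0.79  1.84  0.12  1.07 -1.93] shift [ -0.6 -98.9  81.5] rot [-0.0042  0.0028 -0.0198]
clock 26.9 gap 0.0461 q [ 0.53  0.09 -0.79  1.84  0.12  1.07 -1.93] shift [-14.2 -98.3 159.3] rot [-0.0042  0.0028 -0.0198]
```

Call:
arm_command(
  motion=[
    [0, -50, 20, 0, 0, -0.01],
    [0, -97, 60, 0, 0, -0.02],
    [0, -97, 82, 0, 0, -0.02],
    [0, -97, 82, 0, 0, -0.02],
    [0, -97, 82, 0, 0, -0.02],
  ],
)

```text
clock: 27.58
position: [0.5742, 0.151, 0.1196]
orientation: [0.996, -0.023, 0.086, 0.002]
wrist_force: [0.6, 0.1, 0.9]
finger_gap: 0.046
gripper_force: 0.0
```

```bash
python3 go.py .572 .1658 .041 -.038
```

```text
clock 27.6 gap 0.046 q [ 0.34  0.28 -0.81  1.85  0.35  0.97 -2.24] shift [-16.2 -14.6  76.9] rot [ 0.0007  0.0034 -0.0073]
```

Call:
arm_command(
  motion=[
    [0, -14, 0, 0, 0, -0.007],
    [0, -14, 0, 0, 0, -0.007],
    [0, -14, 0, 0, 0, -0.007],
    [0, -14, 0, 0, 0, -0.007],
  ],
)

```text
clock: 28.08
position: [0.5743, 0.166, 0.1187]
orientation: [0.996, -0.018, 0.085, 0.002]
wrist_force: [-1.2, -0.4, 1.1]
finger_gap: 0.0461
gripper_force: 0.0
```

```bash
python3 go.py .572 .1658 .041 -.04
```

```text
clock 28.1 gap 0.0461 q [ 0.31  0.3  -0.82  1.84  0.36  0.98 -2.26] shift [-15.5   0.3  76.2] rot [-0.0001  0.0041  0.0031]
```

Call:
arm_command(
  motion=[
    [-6, 0, 30, 0, 0, 0.003],
    [-11, 0, 55, 0, 0, 0.003],
    [-14, 0, 70, 0, 0, 0.003],
    [-15, 0, 76, 0, 0, 0.003],
    [-15, 0, 76, 0, 0, 0.003],
  ],
)

```text
clock: 28.7
position: [0.5726, 0.1664, 0.0414]
orientation: [0.996, -0.02, 0.085, 0.001]
wrist_force: [-0.3, -0.4, 0.5]
finger_gap: 0.0458
gripper_force: 0.0
```

Call:
arm_command(
  motion=[
    [0, 0, 0, 0, 0, 0],
    [0, 0, 0, 0, 0, 0],
    [0, 0, 0, 0, 0, 0],
    [0, 0, 0, 0, 0, 0],
    [0, 0, 0, 0, 0, 0],
  ],
  gripper=0.3,
)

```text
clock: 29.32
position: [0.5729, 0.1665, 0.042]
orientation: [0.996, -0.02, 0.086, 0.002]
wrist_force: [-1.2, -0.5, 5.3]
finger_gap: 0.0355
gripper_force: 25.0
```

Call:
arm_command(
  motion=[
    [3, 0, -15, 0, 0, 0],
    [8, 0, -45, 0, 0, 0],
    [16, 0, -90, 0, 0, 0],
    [24, 0, -135, 0, 0, 0],
    [28, 0, -160, 0, 0, 0],
    [28, 0, -160, 0, 0, 0],
  ],
)

```text
clock: 30.08
position: [0.5737, 0.1669, 0.2065]
orientation: [0.996, -0.02, 0.087, 0.001]
wrist_force: [-0.1, 0.1, -1.5]
finger_gap: 0.0358
gripper_force: 25.0
```

```bash
python3 go.py .4936 -.354 .19 -.192; python3 - <<'E'
from h import *
t=eyes.snapshot("top");cv2.imwrite("pics/tray6.png",cv2.resize(t[210:350,380:580],None,fx=4,fy=4,interpolation=2)[:,:,::-1])
E
```

```text
clock 30.1 gap 0.0358 q [ 0.36  0.21 -0.85  1.74  0.27  1.13 -2.18] shift [-61.5 523.7   5.4] rot [-0.0275  0.0002  0.1502]
```

View pics/tray6.png

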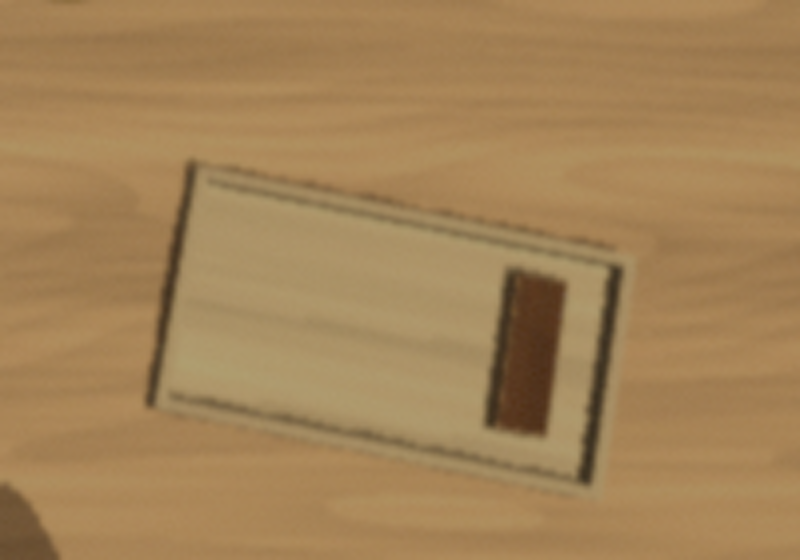

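The tray has been knocked by a few centimetres. Its rim corners are now at crop (195,165), (635,258), (598,498) and (155,407). Sample 1 lies flat near its right end.

```bash
python3 - <<'E'
from tray import *
q=np.array([(195,165),(635,258),(598,498),(155,407)])/4+[380,210]
c,y,l=tray(q);print(c.round(4),round(y,3),np.round(l,3))
R=np.array([[np.cos(y),-np.sin(y)],[np.sin(y),np.cos(y)]])
b=cast("top",np.array([(512,270),(567,282),(547,436),(497,427)])/4+[380,210],.03)[:,:2].mean(0);print("sample1 in tray",(R.T@(b-c)).round(4))
for s in(-.031,.031,.093):print(s,(c+R@[-.009,s]).round(4))
E
python3 go.py .47 -.365 .19 -.2
```

```text
[ 0.4821 -0.3366] -0.193 [0.311 0.167 0.307 0.169]
sample1 in tray [ 0.0039 -0.094 ]
-0.031 [ 0.4674 -0.3653]
0.031 [ 0.4793 -0.3045]
0.093 [ 0.4911 -0.2436]
clock 30.1 gap 0.0353 q [ 0.36  0.21 -0.85  1.74  0.27  1.13 -2.18] shift [-8.310e+01  5.351e+02  2.000e-01] rot [-0.028   0.0026  0.1579]
```

Call:
arm_command(
  motion=[
    [-9, 55, 0, -0.003, 0, 0.015],
    [-18, 115, 0, -0.006, 0, 0.03],
    [-27, 175, 0, -0.009, 0, 0.05],
    [-36, 235, 0, -0.012, 0, 0.07],
    [-46, 295, 0, -0.015, 0, 0.085],
    [-55, 355, 0, -0.018, 0.001, 0.1],
    [-65, 415, 0, -0.022, 0.002, 0.12],
    [-74, 475, 0, -0.025, 0.002, 0.14],
  ],
)

```text
clock: 31.12
position: [0.4797, -0.3068, 0.1896]
orientation: [0.992, -0.091, 0.085, 0.008]
wrist_force: [0.2, 0.2, 0.3]
finger_gap: 0.0356
gripper_force: 25.0
```

Call:
arm_command(
  motion=[
    [-11, 57, 0, -0.003, 0, 0.02],
    [-11, 57, 40, -0.003, 0, 0.02],
    [-11, 57, 60, -0.003, 0, 0.02],
    [-11, 57, 60, -0.003, 0, 0.02],
    [-11, 57, 60, -0.003, 0, 0.02],
  ],
)

```text
clock: 31.75
position: [0.4704, -0.3613, 0.1303]
orientation: [0.991, -0.1, 0.086, 0.009]
wrist_force: [-1.0, -0.2, -0.3]
finger_gap: 0.0359
gripper_force: 25.0
```

```bash
python3 go.py .468 -.365 .021 -.193
```

```text
clock 31.8 gap 0.0359 q [ 1.01  0.21 -0.43  1.84  0.02  0.95 -1.19] shift [-20.3   4.1 107.4] rot [ 0.0014  0.0023 -0.0085]
```

Call:
arm_command(
  motion=[
    [-8, 4, 40, 0, 0, -0.008],
    [-14, 4, 75, 0, 0, -0.008],
    [-18, 4, 95, 0, 0, -0.008],
    [-20, 4, 104, 0, 0, -0.008],
    [-20, 4, 107, 0, 0, -0.008],
    [-20, 4, 107, 0, 0, -0.008],
  ],
)

```text
clock: 32.5
position: [0.4689, -0.3655, 0.0221]
orientation: [0.992, -0.096, 0.086, 0.009]
wrist_force: [-0.2, 0.3, -0.5]
finger_gap: 0.0355
gripper_force: 25.0
```

Call:
arm_command(
  motion=[
    [0, 0, 0, 0, 0, 0],
    [0, 0, 0, 0, 0, 0],
    [0, 0, 0, 0, 0, 0],
    [0, 0, 0, 0, 0, 0],
  ],
  gripper=0.53,
)

```text
clock: 33.0
position: [0.4682, -0.3651, 0.0212]
orientation: [0.992, -0.096, 0.086, 0.009]
wrist_force: [-0.6, 0.2, 1.3]
finger_gap: 0.0459
gripper_force: 0.0
```

Call:
arm_command(
  motion=[
    [3, 0, -15, 0, 0, 0],
    [8, 0, -45, 0, 0, 0],
    [16, 0, -90, 0, 0, 0],
    [24, 0, -135, 0, 0, 0],
    [31, 0, -180, 0, 0, 0],
    [31, 0, -180, 0, 0, 0],
  ],
)

```text
clock: 33.75
position: [0.4699, -0.366, 0.2093]
orientation: [0.991, -0.096, 0.089, 0.011]
wrist_force: [1.0, 0.3, -0.9]
finger_gap: 0.0458
gripper_force: 0.0
```

```bash
sed -i 's/^def tgt.*/def tgt(yaw): return down(yaw)*Ro.from_euler("y",T*(1 if np.cos(yaw)>0 else -1))/' go.py; python3 go.py .578 .238 .2 3.17;python3 go.py .54 -.1 .2 1.57
```

```text
clock 33.8 gap 0.0458 q [ 1.03  0.14 -0.43  1.75 -0.01  1.09 -1.16] shift [ -11.2 -613.5    4. ] rot [-0.0059 -0.0657  2.923 ]
clock 33.8 gap 0.0458 q [ 1.03  0.14 -0.43  1.75 -0.01  1.09 -1.16] shift [  15.9 -274.5   10.8] rot [ 3.1520e-01  1.6000e-03 -1.7356e+00]
```

```bash
python3 - <<'E'
from go import *
print(move([.53,-.05,.22],rot=down(1.2)))
a=down(1.2)
for y2 in(2.2,):
    b=down(y2);print((a.inv()*b).as_rotvec(), a.inv().apply(np.array([.578,.1,.22])-[.53,-.05,.22]))
b=down(2.2);print((b.inv()*tgt(3.165)).as_rotvec().round(3),b.inv().apply(np.array([.578,.238,.2])-[.578,.1,.22]))
E
```

```text
(array([ 3.000e-01, -3.216e+02, -1.260e+01]), array([ 0.1299, -0.1456, -1.3894]))
[-6.42745883e-33  1.22464680e-16 -1.00000000e+00] [ 1.57199035e-01 -9.61578705e-03 -1.17759428e-18]
[-0.084 -0.161 -0.962] [0.1115725  0.08121315 0.02      ]
```

Call:
arm_command(
  motion=[
    [0, -40, -2, 0.016, -0.018, -0.17],
    [0, -80, -4, 0.033, -0.036, -0.35],
    [0, -120, -6, 0.049, -0.055, -0.52],
    [0, -160, -8, 0.065, -0.073, -0.7],
    [0, -200, -10, 0.081, -0.091, -0.87],
    [0, -240, -12, 0.097, -0.109, -1.04],
    [0, -280, -12, 0.114, -0.127, -1.21],
    [0, -321, -12, 0.13, -0.146, -1.39],
  ],
)

```text
clock: 34.75
position: [0.5275, -0.0483, 0.2152]
orientation: [0.824, 0.567, -0.002, -0.004]
wrist_force: [0.2, 0.5, 0.3]
finger_gap: 0.046
gripper_force: 0.0
```

Call:
arm_command(
  motion=[
    [26, -2, 0, 0, 0, -0.17],
    [52, -4, 0, 0, 0, -0.34],
    [78, -5, 0, 0, 0, -0.5],
    [105, -7, 0, 0, 0, -0.67],
    [131, -9, 0, 0, 0, -0.84],
    [157, -10, 0, 0, 0, -1.0],
    [157, -10, 0, 0, 0, -1.0],
  ],
)

```text
clock: 35.62
position: [0.5743, 0.1028, 0.2152]
orientation: [0.452, 0.892, 0.001, -0.005]
wrist_force: [-3.4, 1.5, -1.0]
finger_gap: 0.0462
gripper_force: 0.0
```

```bash
python3 - <<'E'
from samp import *
im=eyes.snapshot("top");cv2.imwrite("pics/top7.png",im[:,:,::-1])
for o in samples(im):print(o)
E
python3 go.py .578 .238 .19 3.17
```

```text
([614.6, 125.8], [181.8, 140.6], 0.015)
([588.8, 237.3], [106.9, 33.4], 0.061)
([588.5, 310.3], [106.8, 30.0], 0.033)
clock 35.7 gap 0.0463 q [ 0.53  0.35 -0.97  1.6   0.28  1.35  0.16] shift [108.   83.4  26. ] rot [-0.083  -0.1715 -0.9681]
```

The gripper body may be close to the lid here, so I'll back off toward the robot before finishing the turn.

Call:
arm_command(
  motion=[
    [18, -25, 0, 0, 0, 0],
    [35, -49, 0, 0, 0, 0],
    [35, -49, 0, -0.015, -0.03, -0.17],
    [35, -49, 0, -0.03, -0.06, -0.34],
    [35, -49, 0, -0.045, -0.09, -0.5],
    [35, -49, 0, -0.06, -0.12, -0.67],
    [35, -49, 0, -0.075, -0.15, -0.84],
    [35, -49, 0, -0.085, -0.173, -0.985],
  ],
)

```text
clock: 36.67
position: [0.5152, 0.0983, 0.2162]
orientation: [-0.023, 0.996, 0.001, 0.09]
wrist_force: [0.4, -0.3, 0.5]
finger_gap: 0.0458
gripper_force: 0.0
```

```bash
python3 go.py .578 .238 .12 3.19; python3 - <<'E'
from samp import *
im=eyes.snapshot("top");cv2.imwrite("pics/top8.png",im[:,:,::-1]);print(observe()["wrist_force"])
s=eyes.snapshot("side");cv2.imwrite("pics/v8.png",np.hstack([im[180:330,200:400],s[120:270,160:360]])[:,:,::-1])
E
```

```text
clock 36.7 gap 0.0458 q [ 0.85 -0.01 -1.12  1.88  0.04  1.09  1.32] shift [-50.7 136.9 106.7] rot [-0.0032  0.0058 -0.0024]
[ 0.27057426  0.65939768 -1.14123908]
```

View pics/v8.png

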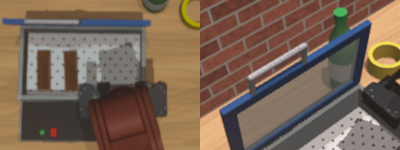

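Call:
arm_command(
  motion=[
    [-10, 40, 0, 0, 0, 0],
    [-20, 90, 0, 0, 0, 0],
    [-35, 137, 0, 0, 0, 0],
    [-50, 137, 0, 0, 0, 0],
    [-66, 137, 20, 0, 0, 0],
    [-66, 137, 20, 0, 0, 0],
    [-66, 137, 20, 0, 0, 0],
  ],
)

```text
clock: 37.65
position: [0.577, 0.2393, 0.2082]
orientation: [-0.022, 0.996, 0.001, 0.089]
wrist_force: [-0.1, -0.1, -0.3]
finger_gap: 0.0463
gripper_force: 0.0
```

```bash
python3 go.py .578 .238 .041 3.19; python3 - <<'E'
from samp import *
print(observe()["wrist_force"])
E
```

```text
clock 37.6 gap 0.0463 q [ 0.41  0.37 -1.14  1.67  0.47  1.2   0.8 ] shift [ 28.8  -1.2 164.7] rot [-0.0019  0.0035 -0.005 ]
[-0.09563587 -0.13775378 -0.31257855]
```

Call:
arm_command(
  motion=[
    [7, -1, 40, 0, 0, 0],
    [14, -1, 80, 0, 0, 0],
    [21, -1, 120, 0, 0, 0],
    [25, -1, 145, 0, 0, 0],
    [28, -1, 158, 0, 0, 0],
    [29, -1, 165, 0, 0, 0],
    [29, -1, 165, 0, 0, 0],
  ],
)

```text
clock: 38.52
position: [0.5784, 0.2391, 0.041]
orientation: [-0.023, 0.996, 0.002, 0.09]
wrist_force: [0.2, -0.0, -0.2]
finger_gap: 0.0456
gripper_force: 0.0
```

```bash
python3 go.py .578 .238 .041 3.19; python3 - <<'E'
from samp import *
print(observe()["wrist_force"])
E
```

```text
clock 38.5 gap 0.0456 q [ 0.29  0.54 -0.99  1.84  0.68  0.94  0.62] shift [ 0.5 -1.1 -0.1] rot [-0.0013  0.0046 -0.0022]
[ 0.16029321 -0.04561178 -0.16339993]
```

Call:
arm_command(
  motion=[
    [0, 0, 0, 0, 0, 0],
    [0, 0, 0, 0, 0, 0],
    [0, 0, 0, 0, 0, 0],
    [0, 0, 0, 0, 0, 0],
    [0, 0, 0, 0, 0, 0],
  ],
  gripper=0.3,
)

```text
clock: 39.15
position: [0.5786, 0.2391, 0.0413]
orientation: [-0.023, 0.996, 0.002, 0.09]
wrist_force: [-2.0, -1.6, 6.7]
finger_gap: 0.0356
gripper_force: 25.0
```

Call:
arm_command(
  motion=[
    [-3, 0, -15, 0, 0, 0],
    [-8, 0, -45, 0, 0, 0],
    [-16, 0, -90, 0, 0, 0],
    [-24, 0, -135, 0, 0, 0],
    [-28, 0, -160, 0, 0, 0],
    [-28, 0, -160, 0, 0, 0],
  ],
)

```text
clock: 39.9
position: [0.5779, 0.2398, 0.2056]
orientation: [-0.023, 0.996, 0.002, 0.091]
wrist_force: [0.1, 0.6, -1.2]
finger_gap: 0.0356
gripper_force: 25.0
```

```bash
python3 go.py .479 -.305 .19 2.949;  python3 go.py .53 -.03 .2 3.07
```

```text
clock 39.9 gap 0.0356 q [ 0.41  0.37 -1.14  1.67  0.48  1.19  0.8 ] shift [ 124.8 -539.7   -7. ] rot [0.0422 0.0075 0.2351]
clock 39.9 gap 0.0356 q [ 0.41  0.37 -1.14  1.67  0.48  1.19  0.8 ] shift [  60.4 -267.3   -5.3] rot [0.0207 0.0075 0.116 ]
```

Call:
arm_command(
  motion=[
    [13, -57, -1, 0.004, 0, 0.025],
    [26, -114, -2, 0.009, 0.001, 0.05],
    [40, -171, -3, 0.013, 0.002, 0.075],
    [53, -230, -3, 0.018, 0.003, 0.1],
    [67, -290, -4, 0.022, 0.004, 0.125],
    [81, -350, -5, 0.027, 0.005, 0.15],
    [95, -410, -5, 0.032, 0.006, 0.18],
    [109, -470, -6, 0.037, 0.007, 0.205],
  ],
)

```text
clock: 40.9
position: [0.4892, -0.2373, 0.1892]
orientation: [0.081, 0.993, -0.008, 0.085]
wrist_force: [-0.5, 0.1, -0.6]
finger_gap: 0.036
gripper_force: 25.0
```

Call:
arm_command(
  motion=[
    [16, -35, 0, 0.003, 0, 0.015],
    [16, -70, 0, 0.005, 0, 0.03],
    [16, -70, 0, 0.005, 0, 0.03],
    [16, -70, 0, 0.005, 0, 0.03],
  ],
)

```text
clock: 41.4
position: [0.4636, -0.301, 0.1866]
orientation: [0.095, 0.992, -0.008, 0.085]
wrist_force: [-0.1, 0.8, -0.7]
finger_gap: 0.0357
gripper_force: 25.0
```

```bash
python3 go.py .479 -.305 .021 2.949
```

```text
clock 41.4 gap 0.0357 q [ 1.43  0.13 -0.94  1.85  0.06  1.05  1.85] shift [ 12.6  -0.9 165.9] rot [-0.0003 -0.0036  0.0007]
```

Call:
arm_command(
  motion=[
    [-15, -1, 20, 0, 0, 0],
    [-6, -1, 60, 0, 0, 0],
    [1, -1, 100, 0, 0, 0],
    [7, -1, 135, 0, 0, 0],
    [10, -1, 155, 0, 0, 0],
    [12, -1, 163, 0, 0, 0],
    [13, -1, 166, 0, 0, 0],
    [13, -1, 166, 0, 0, 0],
  ],
)

```text
clock: 42.4
position: [0.4794, -0.3066, 0.0224]
orientation: [0.096, 0.992, -0.009, 0.086]
wrist_force: [-0.4, 0.4, -1.3]
finger_gap: 0.0353
gripper_force: 25.0
```

Call:
arm_command(
  motion=[
    [0, 0, 0, 0, 0, 0],
    [0, 0, 0, 0, 0, 0],
    [0, 0, 0, 0, 0, 0],
    [0, 0, 0, 0, 0, 0],
  ],
  gripper=0.53,
)

```text
clock: 42.9
position: [0.4789, -0.3064, 0.0216]
orientation: [0.096, 0.992, -0.009, 0.086]
wrist_force: [-0.0, -0.4, -0.3]
finger_gap: 0.046
gripper_force: 0.0
```

Call:
arm_command(
  motion=[
    [-3, 0, -15, 0, 0, 0],
    [-8, 0, -45, 0, 0, 0],
    [-16, 0, -90, 0, 0, 0],
    [-24, 0, -135, 0, 0, 0],
    [-28, 0, -165, 0, 0, 0],
    [-28, 0, -165, 0, 0, 0],
  ],
)

```text
clock: 43.65
position: [0.4797, -0.3065, 0.1923]
orientation: [0.095, 0.992, -0.011, 0.087]
wrist_force: [-0.6, 0.8, -0.8]
finger_gap: 0.0464
gripper_force: 0.0
```

```bash
python3 go.py .54 .31 .2 3.175;python3 go.py .578 .31 .2 3.175
```

```text
clock 43.6 gap 0.0464 q [ 1.41  0.17 -0.96  1.81  0.11  1.06  1.81] shift [ 55.9 616.6 -20.7] rot [-0.0441  0.0007 -0.2215]
clock 43.6 gap 0.0464 q [ 1.41  0.17 -0.96  1.81  0.11  1.06  1.81] shift [ 19.1 623.8 -14.2] rot [-0.0441  0.0007 -0.2215]
```

Call:
arm_command(
  motion=[
    [4, 58, -2, -0.004, 0, -0.02],
    [8, 116, -4, -0.008, 0, -0.04],
    [12, 174, -6, -0.012, 0, -0.06],
    [16, 232, -8, -0.017, 0, -0.08],
    [20, 290, -10, -0.021, 0, -0.1],
    [24, 348, -12, -0.025, 0, -0.12],
    [28, 406, -14, -0.029, 0, -0.145],
    [30, 464, -15, -0.033, 0, -0.165],
  ],
)

```text
clock: 44.65
position: [0.5353, 0.157, 0.1976]
orientation: [0.012, 0.996, -0.0, 0.086]
wrist_force: [0.4, -0.1, 1.0]
finger_gap: 0.046
gripper_force: 0.0
```

```bash
python3 go.py .578 .31 .2 3.175; python3 - <<'E'
from samp import *
im=eyes.snapshot("top");cv2.imwrite("pics/top9.png",im[:,:,::-1])
for o in samples(im):print(o)
E
```

```text
clock 44.6 gap 0.046 q [ 0.74  0.21 -1.26  1.82  0.32  1.12  0.92] shift [-38.7 154.    4.5] rot [-0.0086 -0.0023 -0.0573]
([554.4, 182.8], [62.5, 156.7], -1.558)
([588.5, 310.3], [106.8, 30.0], 0.033)
```

Call:
arm_command(
  motion=[
    [-20, 10, 2, 0, 0, -0.01],
    [-38, 40, 4, -0.003, 0, -0.02],
    [-38, 75, 4, -0.005, 0, -0.035],
    [-38, 110, 4, -0.008, 0, -0.05],
    [-38, 148, 4, -0.008, 0, -0.057],
    [-38, 148, 4, -0.008, 0, -0.057],
    [-38, 148, 4, -0.008, 0, -0.057],
  ],
)

```text
clock: 45.58
position: [0.577, 0.3021, 0.2002]
orientation: [-0.017, 0.996, 0.001, 0.086]
wrist_force: [-0.2, -0.6, -0.6]
finger_gap: 0.046
gripper_force: 0.0
```

```bash
python3 go.py .578 .31 .041 3.175
```

```text
clock 45.6 gap 0.046 q [ 0.26  0.46 -1.13  1.6   0.56  1.25  0.65] shift [ 25.9   7.9 157. ] rot [ 0.0001 -0.0036 -0.    ]
```

Call:
arm_command(
  motion=[
    [0, 8, 0, 0, 0, 0],
    [7, 8, 40, 0, 0, 0],
    [13, 8, 80, 0, 0, 0],
    [19, 8, 115, 0, 0, 0],
    [23, 8, 140, 0, 0, 0],
    [25, 8, 152, 0, 0, 0],
    [26, 8, 157, 0, 0, 0],
    [26, 8, 157, 0, 0, 0],
  ],
)

```text
clock: 46.58
position: [0.5786, 0.3112, 0.0423]
orientation: [-0.016, 0.996, 0.002, 0.086]
wrist_force: [-0.5, 0.0, -0.2]
finger_gap: 0.0459
gripper_force: 0.0
```

```bash
python3 go.py .578 .31 .041 3.175; python3 - <<'E'
from samp import *
print(observe()["wrist_force"])
E
```

```text
clock 46.6 gap 0.0459 q [ 0.15  0.62 -1.    1.75  0.75  1.02  0.48] shift [ 0.9 -1.2  1.2] rot [ 0.0011 -0.0018 -0.0005]
[-5.30437182e-01  1.73989858e-05 -2.17087595e-01]
```

Call:
arm_command(
  motion=[
    [0, 0, 0, 0, 0, 0],
    [0, 0, 0, 0, 0, 0],
    [0, 0, 0, 0, 0, 0],
    [0, 0, 0, 0, 0, 0],
    [0, 0, 0, 0, 0, 0],
  ],
  gripper=0.3,
)

```text
clock: 47.2
position: [0.5787, 0.3112, 0.0425]
orientation: [-0.016, 0.996, 0.002, 0.087]
wrist_force: [-1.6, -1.1, 5.8]
finger_gap: 0.0356
gripper_force: 25.0
```

Call:
arm_command(
  motion=[
    [-3, 0, -15, 0, 0, 0],
    [-8, 0, -45, 0, 0, 0],
    [-16, 0, -90, 0, 0, 0],
    [-24, 0, -135, 0, 0, 0],
    [-28, 0, -160, 0, 0, 0],
    [-28, 0, -160, 0, 0, 0],
  ],
)

```text
clock: 47.95
position: [0.579, 0.3116, 0.2069]
orientation: [-0.016, 0.996, 0.003, 0.088]
wrist_force: [0.5, 0.2, -0.8]
finger_gap: 0.0356
gripper_force: 25.0
```

```bash
python3 go.py .491 -.244 .19 2.949; python3 - <<'E'
from h import *
t=eyes.snapshot("top");cv2.imwrite("pics/tray9.png",cv2.resize(t[210:350,380:580],None,fx=4,fy=4,interpolation=2)[:,:,::-1])
E
```

```text
clock 48.0 gap 0.0356 q [ 0.24  0.47 -1.13  1.58  0.57  1.26  0.64] shift [ 107.5 -552.4   -3.2] rot [0.0416 0.0005 0.222 ]
```

View pics/tray9.png

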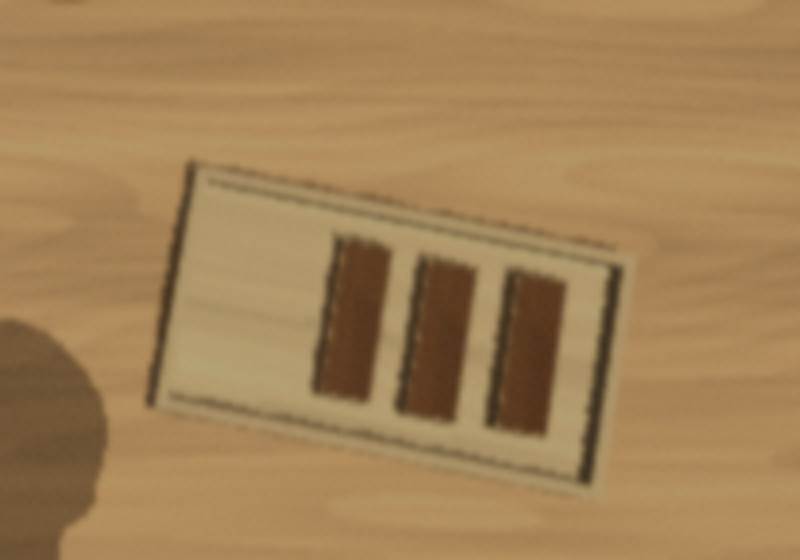

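Three samples lie flat and spaced out, and the tray hasn't moved. Carrying the last one over.

Call:
arm_command(
  motion=[
    [8, -57, -1, 0.004, 0, 0.022],
    [16, -114, -2, 0.008, 0, 0.045],
    [25, -174, -3, 0.013, 0, 0.07],
    [36, -234, -3, 0.018, 0, 0.095],
    [48, -294, -3, 0.022, 0, 0.12],
    [62, -354, -3, 0.027, 0, 0.145],
    [78, -414, -3, 0.031, 0, 0.17],
    [92, -474, -3, 0.036, 0, 0.195],
  ],
)

```text
clock: 49.0
position: [0.5013, -0.1682, 0.19]
orientation: [0.083, 0.993, -0.008, 0.085]
wrist_force: [0.9, -0.4, -0.7]
finger_gap: 0.0359
gripper_force: 25.0
```

Call:
arm_command(
  motion=[
    [0, -40, 0, 0.003, 0, 0.015],
    [0, -78, 0, 0.005, 0, 0.027],
    [0, -78, 0, 0.005, 0, 0.027],
    [0, -78, 0, 0.005, 0, 0.027],
  ],
)

```text
clock: 49.5
position: [0.4898, -0.2419, 0.1901]
orientation: [0.096, 0.992, -0.008, 0.085]
wrist_force: [-0.2, 1.1, -1.0]
finger_gap: 0.0355
gripper_force: 25.0
```

```bash
python3 go.py .491 -.244 .19 2.949;python3 go.py .491 -.244 .0215 2.949
```

```text
clock 49.5 gap 0.0355 q [ 1.41  0.12 -1.06  1.86  0.08  1.05  1.71] shift [-1.5 -1.8  0.4] rot [-0.0002 -0.0037  0.0005]
clock 49.5 gap 0.0355 q [ 1.41  0.12 -1.06  1.86  0.08  1.05  1.71] shift [ 27.2  -1.7 166.4] rot [-0.0002 -0.0037  0.0005]
```

Call:
arm_command(
  motion=[
    [5, -2, 40, 0, 0, 0],
    [12, -2, 80, 0, 0, 0],
    [19, -2, 115, 0, 0, 0],
    [23, -2, 140, 0, 0, 0],
    [25, -2, 156, 0, 0, 0],
    [27, -2, 163, 0, 0, 0],
    [27, -2, 166, 0, 0, 0],
    [27, -2, 166, 0, 0, 0],
  ],
)

```text
clock: 50.5
position: [0.4921, -0.2457, 0.0234]
orientation: [0.096, 0.992, -0.009, 0.086]
wrist_force: [0.8, -0.1, -0.5]
finger_gap: 0.0356
gripper_force: 25.0
```

Call:
arm_command(
  motion=[
    [0, 0, 0, 0, 0, 0],
    [0, 0, 0, 0, 0, 0],
    [0, 0, 0, 0, 0, 0],
    [0, 0, 0, 0, 0, 0],
  ],
  gripper=0.53,
)

```text
clock: 51.0
position: [0.4916, -0.2456, 0.0229]
orientation: [0.096, 0.992, -0.009, 0.086]
wrist_force: [0.9, -0.6, -0.5]
finger_gap: 0.0458
gripper_force: 0.0
```

Call:
arm_command(
  motion=[
    [-3, 0, -15, 0, 0, 0],
    [-8, 0, -45, 0, 0, 0],
    [-16, 0, -90, 0, 0, 0],
    [-24, 0, -135, 0, 0, 0],
    [-31, 0, -180, 0, 0, 0],
    [-31, 50, -180, 0, 0, 0],
    [-31, 110, -180, 0, 0, 0],
    [-31, 150, -180, 0, 0, 0],
  ],
)

```text
clock: 52.0
position: [0.5205, -0.0947, 0.2063]
orientation: [0.094, 0.992, -0.01, 0.086]
wrist_force: [-0.1, -0.1, -0.5]
finger_gap: 0.0464
gripper_force: 0.0
```

```bash
python3 - <<'E'
from h import *
t=eyes.snapshot("top");s=eyes.snapshot("side")
o=np.hstack([t[120:420,200:600],s[130:430,160:560]]);cv2.imwrite("pics/v10.png",o[:,:,::-1])
L=s[150:230,190:300].astype(int)
H=hsv(s);m=cv2.inRange(H,(0,0,140),(180,40,255));m[:150]=0;m[240:]=0;m[:,:195]=0;m[:,300:]=0
c=big(m)[:,0];print("bar side px ends",c[c[:,0].argmin()],c[c[:,0].argmax()])
print(proj("side",[[.7065-.242*np.cos(a),y,.099+.242*np.sin(a)] for a in np.radians([75,79,83]) for y in(.196,.306)]).round(0).tolist(),observe()["clock"])
E
```

```text
bar side px ends [208 195] [266 165]
[[273.0, 173.0], [220.0, 205.0], [267.0, 166.0], [213.0, 198.0], [260.0, 160.0], [207.0, 192.0]] 52.1
```

View pics/v10.png

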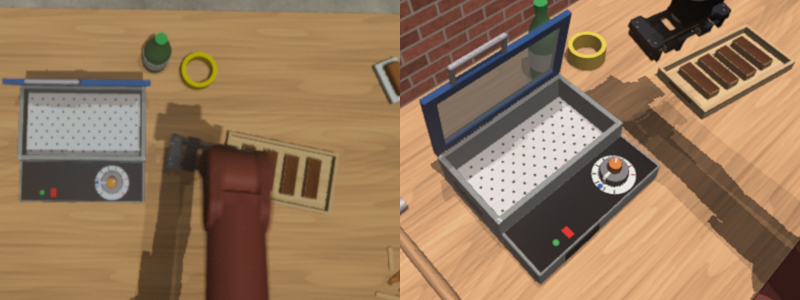

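All four samples lie flat in the tray. The lid was nudged open a little, so I'll measure its angle by comparing with the earlier picture.

```bash
python3 - <<'E'
from h import *
from scipy.optimize import brentq
for n,im in(("side",cv2.imread("pics/side4.png")[:,:,::-1].copy()),("side",eyes.snapshot("side")),("top",cv2.imread("pics/top4.png")[:,:,::-1].copy()),("top",eyes.snapshot("top"))):
    m=cv2.inRange(hsv(im),(0,0,120),(180,60,255));b=proj(n,[[.7065-.242*np.cos(a),y,.099+.242*np.sin(a)] for a in np.radians([68,86]) for y in(.215,.285)])
    k=np.zeros_like(m);cv2.fillConvexPoly(k,cv2.convexHull(b.astype(np.int32)),255);ys,xs=np.nonzero(m&k)
    c=(np.median(xs),np.median(ys));
    f=lambda a:proj(n,[.7065-.242*np.cos(a),.25,.099+.242*np.sin(a)])[0]
    A=np.radians(np.arange(60,95,.25));P=np.array([f(a) for a in A]);
    d=(P-c) if n=="side" else (P-c)[:,1:]
    print(n,c,len(xs),np.degrees(A[(d**2).sum(1).argmin()]))
E
```

```text
side (np.float64(245.0), np.float64(187.0)) 216 76.0
side (np.float64(238.0), np.float64(180.0)) 229 80.5
top (np.float64(253.0), np.float64(216.0)) 553 72.75
top (np.float64(253.0), np.float64(217.0)) 520 72.25
```

The lid is at about 80°, inside the 83° limit but off target. I'll regrip the bar and bring it back to 75°.

```bash
python3 - <<'E'
from go import *
print(move([.53,.05,.42],rot=down(1.575)))
a=down(1.575);print(a.inv().apply([.132,.2,0]),a.inv().apply([0,.2,0]))
E
```

```text
(array([ -18.9,  145.9, -214.4]), array([0.117 , 0.1465, 1.3727]))
[1.99443350e-01 1.32839566e-01 1.62681549e-17] [1.99998233e-01 8.40732165e-04 1.02959995e-19]
```

Call:
arm_command(
  motion=[
    [-2, 18, -27, 0.014, 0.018, 0.171],
    [-4, 36, -54, 0.029, 0.036, 0.343],
    [-7, 54, -80, 0.044, 0.055, 0.515],
    [-9, 73, -107, 0.058, 0.073, 0.686],
    [-12, 91, -134, 0.073, 0.091, 0.858],
    [-14, 109, -161, 0.088, 0.11, 1.03],
    [-17, 128, -188, 0.102, 0.128, 1.2],
    [-19, 146, -214, 0.117, 0.146, 1.373],
  ],
  gripper=0.55,
)

```text
clock: 53.2
position: [0.5306, 0.048, 0.42]
orientation: [0.709, 0.705, 0.0, -0.001]
wrist_force: [-0.7, 0.2, 0.6]
finger_gap: 0.048
gripper_force: 0.0
```

Call:
arm_command(
  motion=[
    [30, 0, 0, 0, 0, 0],
    [65, 0, 0, 0, 0, 0],
    [100, 20, 0, 0, 0, 0],
    [135, 50, 0, 0, 0, 0],
    [170, 85, 0, 0, 0, 0],
    [200, 115, 0, 0, 0, 0],
    [200, 133, 0, 0, 0, 0],
    [200, 133, 0, 0, 0, 0],
  ],
)

```text
clock: 54.2
position: [0.6644, 0.2481, 0.4176]
orientation: [0.707, 0.707, -0.001, -0.001]
wrist_force: [-0.2, 1.4, -0.5]
finger_gap: 0.0479
gripper_force: 0.0
```

```bash
python3 - <<'E'
from go import *
s=observe();print(s["position"],s["joint_pos"].round(2),move([.6625,.25,.322],rot=down(1.575)))
E
```

```text
[0.6643571  0.24808319 0.41761465] [ 0.07  0.63 -1.05  0.85  0.56  1.89 -0.69] (array([ 1.9, -1.6, 95.6]), array([-0.0024, -0.0005, -0.0043]))
```

Call:
arm_command(
  motion=[
    [2, -1, 30, 0, 0, 0],
    [2, -1, 55, 0, 0, 0],
    [2, -1, 75, 0, 0, 0],
    [2, -1, 88, 0, 0, 0],
    [2, -1, 95, 0, 0, 0],
    [2, -1, 95, 0, 0, 0],
  ],
)

```text
clock: 54.95
position: [0.662, 0.251, 0.3244]
orientation: [0.707, 0.708, 0.0, -0.0]
wrist_force: [-0.2, -0.6, -0.4]
finger_gap: 0.0478
gripper_force: 0.0
```

Call:
arm_command(
  motion=[
    [0, 0, 0, 0, 0, 0],
    [0, 0, 0, 0, 0, 0],
    [0, 0, 0, 0, 0, 0],
    [0, 0, 0, 0, 0, 0],
    [0, 0, 0, 0, 0, 0],
    [0, 0, 0, 0, 0, 0],
  ],
  gripper=0.02,
  grip_force=25,
)

```text
clock: 55.7
position: [0.6624, 0.2515, 0.3241]
orientation: [0.707, 0.708, 0.001, -0.0]
wrist_force: [3.8, 2.7, -1.6]
finger_gap: 0.0098
gripper_force: 25.0
```

Call:
arm_command(
  motion=[
    [0, -5, 1, 0, 0, 0],
    [0, -10, 2, 0, 0, 0],
    [0, -15, 3, 0, 0, 0],
    [0, -19, 4, 0, 0, 0],
    [0, -19, 4, 0, 0, 0],
    [0, -19, 4, 0, 0, 0],
  ],
)

```text
clock: 56.45
position: [0.6425, 0.2514, 0.3198]
orientation: [0.706, 0.708, -0.0, -0.001]
wrist_force: [0.7, 1.4, -5.5]
finger_gap: 0.01
gripper_force: 25.0
```

Call:
arm_command(
  motion=[
    [0, 0, 0, 0, 0, 0],
    [0, 0, 0, 0, 0, 0],
    [0, 0, 0, 0, 0, 0],
    [0, 0, 0, 0, 0, 0],
  ],
  gripper=0.45,
)

```text
clock: 56.95
position: [0.643, 0.2514, 0.3203]
orientation: [0.707, 0.708, 0.0, -0.0]
wrist_force: [-0.6, 0.4, -0.1]
finger_gap: 0.0371
gripper_force: 0.0
```

Call:
arm_command(
  motion=[
    [0, 0, -15, 0, 0, 0],
    [0, 0, -40, 0, 0, 0],
    [0, 0, -80, 0, 0, 0],
    [0, -30, -100, 0, 0, 0],
    [-40, -70, -100, 0, 0, 0],
    [-95, -100, -100, 0, 0, 0],
    [-150, -125, -100, 0, 0, 0],
    [-205, -140, -100, 0, 0, 0],
  ],
)

```text
clock: 57.95
position: [0.5051, 0.0539, 0.4214]
orientation: [0.706, 0.708, 0.0, 0.0]
wrist_force: [0.3, -1.4, 0.3]
finger_gap: 0.0394
gripper_force: 0.0
```

Call:
arm_command(
  motion=[
    [-30, 0, 0, 0, 0, 0],
    [-60, 0, 0, 0, 0, 0],
    [-60, 0, 0, 0, 0, 0],
    [-60, 0, 0, 0, 0, 0],
  ],
)

```text
clock: 58.45
position: [0.5062, -0.0045, 0.4211]
orientation: [0.706, 0.708, 0.001, 0.0]
wrist_force: [0.3, 0.2, -0.7]
finger_gap: 0.0393
gripper_force: 0.0
```

```bash
python3 - <<'E'
from h import *
n="side";im=eyes.snapshot(n);t=eyes.snapshot("top")
m=cv2.inRange(hsv(im),(0,0,120),(180,60,255));b=proj(n,[[.7065-.242*np.cos(a),y,.099+.242*np.sin(a)] for a in np.radians([68,86]) for y in(.215,.285)])
k=np.zeros_like(m);cv2.fillConvexPoly(k,cv2.convexHull(b.astype(np.int32)),255);ys,xs=np.nonzero(m&k)
print(np.median(xs),np.median(ys),observe()["clock"],observe()["dq"].round(3))
cv2.imwrite("pics/fin.png",np.hstack([t[120:420,200:600],im[130:430,160:560]])[:,:,::-1])
E
```

```text
246.0 189.0 58.55 [-0.003  0.003  0.004  0.004  0.002 -0.002  0.002]
```

View pics/fin.png

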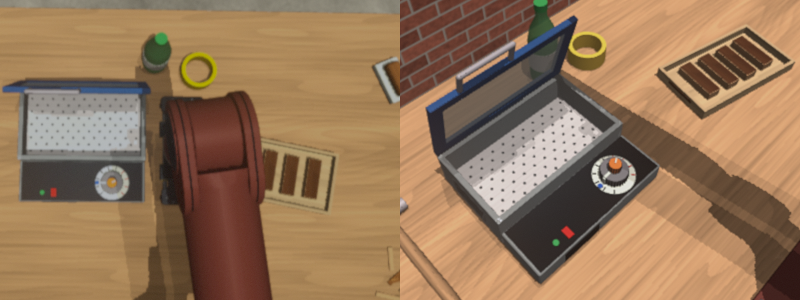

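The lid is back at about 75°, the four samples lie flat in the tray, the pointer is at blue and the arm is clear of everything. Handing in.

```bash
python3 -c "
from workcell import env
print(env.job_done())"
```

```text
the job is handed in; nothing more can be done
None
```

I've handed the job in: the ring stands at the blue dot (within about 3°), the lid at about 75°, and all four oak samples lie flat in the tray; no verdict came back. I bumped the lid to about 80° while picking samples and reset it before handing in.

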